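Load the spring tester to its gauge and bring the magnifier over the pointer

ROBOT

A 6-joint arm with a two-finger parallel gripper is mounted at the origin on the work surface. World frame = base frame: x ahead of the robot, y to its left, z up, the work surface at z = 0. Lengths are in m, angles in rad, forces in N, time in s.
With the tool pointing down it reaches from about 0.3 to 0.75 m from the base axis. Payload 8.5 kg.
Tool frame: the origin (TCP) lies midway between the tips of the shut fingers; the grasp point (between the pads) lies 19 mm behind it; z points along the fingers, x is the direction in which the jaws open and shut, and the axes are right-handed (so a half turn about z gives the same grasp; the last joint's range is limited). The gripper opens to 85 mm and grips with 20 to 120 N. Pads are 22 mm wide; open, the fingers measure 114 mm over their backs; the gripper's body (76 mm by 85 mm) begins 54 mm behind the grasp point. The pads swing forward as they close: fully open they stand 13 mm farther back than shut.
Start: joints at [1.022, 0.381, 1.297, -0, 1.464, -0.215], TCP at [0.18, 0.52, 0.231] pointing down, gripper open.
Joint ranges: [-3.11, 3.11], [-0.89, 2.33], [0.22, 2.48], [-1.42, 4.56], [0.17, 2.85], [-2.88, 2.88]. Speed limits (rad/s): [2.39, 2.39, 3.14, 3.14, 3.14, 3.14].

INTERFACE

Orientations are given as a unit quaternion [w, x, y, z].
In Python, from bench import arm gives the robot as it stands. The module is installed in compiled form; this text tells all that it offers.
- The arm moves only by the shell command python3 -m handwheel 'ROWS'. ROWS is JSON, a list that holds one entry, the list of rows, each a list of 7 numbers: the gripper's target within -1 to 1 (fully open at 1, half-way at 0, shut at -1), then the shift along the tool's x, y, z in m, then the turn, a rotation vector about the tool's x, y, z in rad. A call has exactly 10 rows; each row is the pose to reach, as a shift and turn from the pose commanded when the call began, along the tool's axes at that moment; what a row does not reach only later rows make up. A row lasts 1/10 s, in which the tool goes at most 50 mm and 8.59 degrees, less where a joint would pass 70% of its speed; a pose out of reach is approached as far as the arm can. A call with a gripper value outside its range is refused whole. The fingers move at their own pace and stop on an object; the grip force is fixed at half the most. Time passes only in rows, so rows that repeat a pose let the fingers close, or fill a call up. It gives the time, the measured TCP pose, the force and the opening at its end, in the units of the state.
- arm.get_obs(): the state, without advancing time (a new reading comes with each control period).
- arm.camera(name): name is "scene" or "top" or "wrist"; returns a dict with "image" (480x640x3 uint8, red, green, blue), "depth" (480x640 float32, m along the optical axis (not along the pixel's ray), 0 where there is no reading), "camera_matrix" (3x3 intrinsics, pixels), "R" (3x3) and "t" (3): a world point X has camera coordinates R X + t. Camera axes: x right, y down, z forward; pixel columns grow to the right and rows downward; lengths in m; the calibration is good to about 2 mm. The wrist camera is an equidistant fisheye: a pixel r from the principal point sees the ray r / f radians off the axis. A picture is of the moment at which its call begins.
- arm.close_job(): hands the job in, once; it reports no verdict.
The state is a dict: "clock": time; "joints": joint angles; "joint_vel": joint speeds; "joint_efforts": joint torques, N m; "eef_pos": TCP position; "tool_rot": TCP orientation; "force": force on the tool from outside, world axes, zero at the start; "moment": the same for the moment, N m; "gripper_width": opening from 0.0 (shut) to 1.0 (fully open).
Only numpy, scipy, OpenCV 4.12 (cv2) and the standard library are available. Lean on these libraries where they do the work, as an engineer would, in place of code of your own. Each camera call takes 0.05 s, during which the arm holds its last target.

TASK

First swing the magnifier well clear of the spring tester's pan. Then add or take off hexagonal weights until the pan's pointer comes as level as whole weights allow with the top of the gauge pillar standing at the pointer's tip, and put every weight that is not on the pan into the shallow tray. Only then swing the magnifier back so that its lens is centred over the pointer's tip, and leave the other things on the shelf where they are.

Things in the scene. Friction and masses are not known exactly. Their poses are not given: they have to be found in the camera images.
- tester: fixed spring tester: grey base plate 240 x 300 x 12 mm, a drum of 160 mm diameter up to 50 mm above the shelf that carries the sprung pan, and a pivot post (22 mm diameter, 196 mm high) for the magnifier; origin on the shelf under the pan's centre. In its frame the pointer lies at +y, the pivot post at x 110, y 170 mm
- pan_centre (a point): centre of the upper face of the sprung pan's floor, on which weights stand; round steel pan, 83 mm inner radius, lip 12 mm above the floor; 115 mm above the shelf when empty. It sinks straight down without tilting
- pan (a joint): how far the pan has sunk, m: 0 empty, about 9 mm for each weight on it, stop at 58 mm
- pointer (a point): upper face of the pan's brass pointer, a flat tongue 12 mm wide sticking out of the pan's side, at its tip (4 mm from the end, 120 mm from the pan's centre); level with the pan's floor and moves with it
- gauge_tall_top (a point): centre of the top of the taller square steel gauge pillar (14 x 14 mm, top 106 mm above the shelf), fixed. One of the two pillars stands just beyond the pointer's tip (17 mm from point pointer) and is the one in use; the other is parked at the far corner of the base plate, across the pan. Which is which changes
- gauge_short_top (a point): centre of the top of the shorter square steel gauge pillar (14 x 14 mm, top 70 mm above the shelf), fixed; see gauge_tall_top
- lens_arm (a joint): angle of the magnifier's cast swing arm, rad, growing as it swings clockwise seen from above, away from the pan; 0 when the arm points along the tester's -x; range -0.75 to 1.2; stays where it is left
- lens_centre (a point): centre of the magnifier lens, in a black ring of 100 mm outer diameter and 12 mm thick, about 206 mm above the shelf, 121 mm from the pivot axis
- lens_handle (a point): top centre of the upright round black handle (14 mm diameter, 40 mm tall, standing on a tab whose top is 211 mm above the shelf) at the outer end of the magnifier, 174 mm from the pivot axis
- lens_pivot (a point): on the upright pivot axis of the magnifier arm, 211 mm above the shelf
- tray: shallow open aluminium tray, fixed, 240 (x) x 150 (y) mm outside, walls 4 mm thick and 20 mm high, floor 4 mm thick; origin at the centre of its underside
- weight0: stainless test weight: a hexagonal base 36 mm across flats and 20 mm high with a round stem of 18 mm diameter on top, 50 mm high in all, about 250 g; origin at the centre of the base's underside, z along the stem. May be absent (None). Starts on the pan.
- weight1: stainless test weight: a hexagonal base 36 mm across flats and 20 mm high with a round stem of 18 mm diameter on top, 50 mm high in all, about 250 g; origin at the centre of the base's underside, z along the stem. May be absent (None). Starts on the pan.
- weight2: stainless test weight: a hexagonal base 36 mm across flats and 20 mm high with a round stem of 18 mm diameter on top, 50 mm high in all, about 250 g; origin at the centre of the base's underside, z along the stem. May be absent (None). Starts on the pan.
- weight3: stainless test weight: a hexagonal base 36 mm across flats and 20 mm high with a round stem of 18 mm diameter on top, 50 mm high in all, about 250 g; origin at the centre of the base's underside, z along the stem. May be absent (None). Starts loose on the shelf.
- weight4: stainless test weight: a hexagonal base 36 mm across flats and 20 mm high with a round stem of 18 mm diameter on top, 50 mm high in all, about 250 g; origin at the centre of the base's underside, z along the stem. May be absent (None). Starts loose on the shelf.
- weight5: stainless test weight: a hexagonal base 36 mm across flats and 20 mm high with a round stem of 18 mm diameter on top, 50 mm high in all, about 250 g; origin at the centre of the base's underside, z along the stem. May be absent (None). Starts loose on the shelf.
- weight6: stainless test weight: a hexagonal base 36 mm across flats and 20 mm high with a round stem of 18 mm diameter on top, 50 mm high in all, about 250 g; origin at the centre of the base's underside, z along the stem. May be absent (None). Starts loose on the shelf.
- weight7: stainless test weight: a hexagonal base 36 mm across flats and 20 mm high with a round stem of 18 mm diameter on top, 50 mm high in all, about 250 g; origin at the centre of the base's underside, z along the stem. May be absent (None). Starts loose on the shelf.
- bezel: brass viewport bezel, a ring 90 mm outside, 60 mm inside, 12 mm high; bystander
- gasket: copper gasket, a ring 60 mm outside, 44 mm inside, 4 mm thick; bystander
- wrench: bent dark steel wrench about 190 mm long, 9 mm high; bystander; origin in its handle
- bolt_a: grimy stainless M10 bolt 63 mm long, lying; bystander
- bolt_b: grimy stainless M10 bolt 63 mm long, lying; bystander
There are look-alikes about, which are no part of the job. Leave any blue or red look-alike of the weight0 alone. Leave any yellow look-alike of the weight7 alone.

How it is judged:
On the way, in this order (a step that is already met when the one before it is completed fails the run):
1. the magnifier is swung clear of the pan (lens centre more than 170 mm from the pan's centre, seen from above) (horizontal distance between lens_centre and pan_centre above 0.17 m), for 0.2 s.
2. with the magnifier still clear, the pointer is level with the top of the pillar at its tip (within 5 mm) and every weight is on the pan or in the tray, at rest (((horizontal distance between gauge_tall_top and pointer below 0.04 m and z of pointer in the frame of gauge_tall_top between -0.005 and 0.005 m) or (horizontal distance between gauge_short_top and pointer below 0.04 m and z of pointer in the frame of gauge_short_top between -0.005 and 0.005 m)) and velocity of joint pan between -0.01 and 0.01 m/s and ((horizontal distance between weight0 and pan_centre below 0.08 m and z of weight0 in the frame of pan_centre between -0.006 and 0.06 m) or (x of weight0 in the frame of tray between -0.118 and 0.118 m and y of weight0 in the frame of tray between -0.073 and 0.073 m and z of weight0 in the frame of tray between -0.003 and 0.05 m)) and ((horizontal distance between weight1 and pan_centre below 0.08 m and z of weight1 in the frame of pan_centre between -0.006 and 0.06 m) or (x of weight1 in the frame of tray between -0.118 and 0.118 m and y of weight1 in the frame of tray between -0.073 and 0.073 m and z of weight1 in the frame of tray between -0.003 and 0.05 m)) and ((horizontal distance between weight2 and pan_centre below 0.08 m and z of weight2 in the frame of pan_centre between -0.006 and 0.06 m) or (x of weight2 in the frame of tray between -0.118 and 0.118 m and y of weight2 in the frame of tray between -0.073 and 0.073 m and z of weight2 in the frame of tray between -0.003 and 0.05 m)) and ((horizontal distance between weight3 and pan_centre below 0.08 m and z of weight3 in the frame of pan_centre between -0.006 and 0.06 m) or (x of weight3 in the frame of tray between -0.118 and 0.118 m and y of weight3 in the frame of tray between -0.073 and 0.073 m and z of weight3 in the frame of tray between -0.003 and 0.05 m)) and ((horizontal distance between weight4 and pan_centre below 0.08 m and z of weight4 in the frame of pan_centre between -0.006 and 0.06 m) or (x of weight4 in the frame of tray between -0.118 and 0.118 m and y of weight4 in the frame of tray between -0.073 and 0.073 m and z of weight4 in the frame of tray between -0.003 and 0.05 m)) and ((horizontal distance between weight5 and pan_centre below 0.08 m and z of weight5 in the frame of pan_centre between -0.006 and 0.06 m) or (x of weight5 in the frame of tray between -0.118 and 0.118 m and y of weight5 in the frame of tray between -0.073 and 0.073 m and z of weight5 in the frame of tray between -0.003 and 0.05 m)) and ((horizontal distance between weight6 and pan_centre below 0.08 m and z of weight6 in the frame of pan_centre between -0.006 and 0.06 m) or (x of weight6 in the frame of tray between -0.118 and 0.118 m and y of weight6 in the frame of tray between -0.073 and 0.073 m and z of weight6 in the frame of tray between -0.003 and 0.05 m)) and ((horizontal distance between weight7 and pan_centre below 0.08 m and z of weight7 in the frame of pan_centre between -0.006 and 0.06 m) or (x of weight7 in the frame of tray between -0.118 and 0.118 m and y of weight7 in the frame of tray between -0.073 and 0.073 m and z of weight7 in the frame of tray between -0.003 and 0.05 m)) and linear speed of each of weight0, weight1, weight2, weight3, weight4, weight5, weight6, weight7 below 0.02 m/s and horizontal distance between lens_centre and pan_centre above 0.17 m), for 0.5 s.
At the end, for the whole second after the job is handed in: The pointer is within 5 mm of the height of the top of the gauge pillar standing at its tip, every weight present lies on the pan or in the tray, and the lens centre is within 15 mm of the pointer's tip seen from above, all at rest (((horizontal distance between gauge_tall_top and pointer below 0.04 m and z of pointer in the frame of gauge_tall_top between -0.005 and 0.005 m) or (horizontal distance between gauge_short_top and pointer below 0.04 m and z of pointer in the frame of gauge_short_top between -0.005 and 0.005 m)) and velocity of joint pan between -0.01 and 0.01 m/s and ((horizontal distance between weight0 and pan_centre below 0.08 m and z of weight0 in the frame of pan_centre between -0.006 and 0.06 m) or (x of weight0 in the frame of tray between -0.118 and 0.118 m and y of weight0 in the frame of tray between -0.073 and 0.073 m and z of weight0 in the frame of tray between -0.003 and 0.05 m)) and ((horizontal distance between weight1 and pan_centre below 0.08 m and z of weight1 in the frame of pan_centre between -0.006 and 0.06 m) or (x of weight1 in the frame of tray between -0.118 and 0.118 m and y of weight1 in the frame of tray between -0.073 and 0.073 m and z of weight1 in the frame of tray between -0.003 and 0.05 m)) and ((horizontal distance between weight2 and pan_centre below 0.08 m and z of weight2 in the frame of pan_centre between -0.006 and 0.06 m) or (x of weight2 in the frame of tray between -0.118 and 0.118 m and y of weight2 in the frame of tray between -0.073 and 0.073 m and z of weight2 in the frame of tray between -0.003 and 0.05 m)) and ((horizontal distance between weight3 and pan_centre below 0.08 m and z of weight3 in the frame of pan_centre between -0.006 and 0.06 m) or (x of weight3 in the frame of tray between -0.118 and 0.118 m and y of weight3 in the frame of tray between -0.073 and 0.073 m and z of weight3 in the frame of tray between -0.003 and 0.05 m)) and ((horizontal distance between weight4 and pan_centre below 0.08 m and z of weight4 in the frame of pan_centre between -0.006 and 0.06 m) or (x of weight4 in the frame of tray between -0.118 and 0.118 m and y of weight4 in the frame of tray between -0.073 and 0.073 m and z of weight4 in the frame of tray between -0.003 and 0.05 m)) and ((horizontal distance between weight5 and pan_centre below 0.08 m and z of weight5 in the frame of pan_centre between -0.006 and 0.06 m) or (x of weight5 in the frame of tray between -0.118 and 0.118 m and y of weight5 in the frame of tray between -0.073 and 0.073 m and z of weight5 in the frame of tray between -0.003 and 0.05 m)) and ((horizontal distance between weight6 and pan_centre below 0.08 m and z of weight6 in the frame of pan_centre between -0.006 and 0.06 m) or (x of weight6 in the frame of tray between -0.118 and 0.118 m and y of weight6 in the frame of tray between -0.073 and 0.073 m and z of weight6 in the frame of tray between -0.003 and 0.05 m)) and ((horizontal distance between weight7 and pan_centre below 0.08 m and z of weight7 in the frame of pan_centre between -0.006 and 0.06 m) or (x of weight7 in the frame of tray between -0.118 and 0.118 m and y of weight7 in the frame of tray between -0.073 and 0.073 m and z of weight7 in the frame of tray between -0.003 and 0.05 m)) and linear speed of each of weight0, weight1, weight2, weight3, weight4, weight5, weight6, weight7 below 0.02 m/s and horizontal distance between lens_centre and pointer below 0.015 m and velocity of joint lens_arm between -0.03 and 0.03 rad/s); the robot touches nothing.
It fails at once if a bystander (bezel, gasket, wrench, a bolt) is moved more than 60 mm (distance of any of bezel, gasket, wrench, bolt_a, bolt_b from where it was at the start of the episode above 0.06 m).
Of weight0, weight1, weight2 only 2 to 3 are there at a start; the rules pass over those that are not, and their reading is None.
Of weight3, weight4, weight5, weight6, weight7 only 4 to 5 are there at a start; the rules pass over those that are not, and their reading is None.
At some moment in a run one of weight3, weight4, weight5, weight6, weight7 may be knocked a few centimetres aside while the robot is not near it.
Once in a run the grip may slacken for a moment while it holds something.
It also fails if it takes over 210 s, if anything falls off the work surface, if the arm or the gripper's body presses on something with over 40 N, if the wrist force passes 120 N, or if a joint passes its speed limit or range.

## Working session

There is one attempt and no reset: what is moved stays moved. The work goes in short steps, Python scripts to look and compute and a shell command to move; the robot and the scene stay as the last step left them, time stands still between calls to the robot, and variables do not carry over. Pictures are saved under pics/ and viewed, and the job is handed in when it is done.

```bash
ls; mkdir -p pics
python3 - <<'E'
from bench import arm
import cv2,numpy as np
print(arm.get_obs())
for n in ["scene","top","wrist"]:
    c=arm.camera(n); cv2.imwrite(f"pics/{n}0.png",c["image"][:,:,::-1]); print(n,c["camera_matrix"],c["R"],c["t"],(c["depth"]>0).mean())
E
```

```text
pics
{'clock': 0.0, 'joints': array([ 1.02172479e+00,  3.81203798e-01,  1.29828257e+00, -2.11667743e-05,
        1.46358942e+00, -2.15256362e-01]), 'joint_vel': array([ 0.00036938,  0.00042033, -0.00158995,  0.00101467, -0.00073857,
       -0.00028351]), 'joint_efforts': array([-1.38350766e-03, -4.48442531e+01, -2.31279981e+01, -2.28463887e-04,
        4.53977671e-03, -4.06848528e-05]), 'eef_pos': array([0.18003214, 0.51938313, 0.23070024]), 'tool_rot': array([ 3.00664772e-04,  8.14753672e-01,  5.79806781e-01, -6.77961100e-04]), 'force': array([ 0.57619479, -0.85509145,  0.46666059]), 'moment': array([0.00977389, 0.0290166 , 0.00074891]), 'gripper_width': 1.0033502980995708}
scene [[444.8018853    0.         331.76325613]
 [  0.         444.8018853  243.26919269]
 [  0.           0.           1.        ]] [[ 0.5203567   0.85384197  0.01351998]
 [ 0.68370369 -0.40707902 -0.60566983]
 [-0.51164262  0.32440801 -0.7956012 ]] [-0.3356707  -0.26072978  1.27107632] 0.9960514322916667
top [[460.06248863   0.         323.40835194]
 [  0.         460.06248863 241.32880544]
 [  0.           0.           1.        ]] [[ 0.01033529 -0.99936229  0.03417879]
 [-0.9807738  -0.01679247 -0.19442419]
 [ 0.19487415 -0.03151223 -0.98032191]] [0.00565768 0.5931525  1.15469835] 0.9961263020833333
wrist [[371.64829954   0.         324.73920267]
 [  0.         371.64829954 238.62205737]
 [  0.           0.           1.        ]] [[ 0.32764538  0.94479861 -0.00202051]
 [ 0.89658351 -0.31024905  0.31604357]
 [ 0.29797066 -0.10536178 -0.94874253]] [-0.54937162 -0.04242452  0.37992844] 0.9959798177083333
```

View pics/scene0.png

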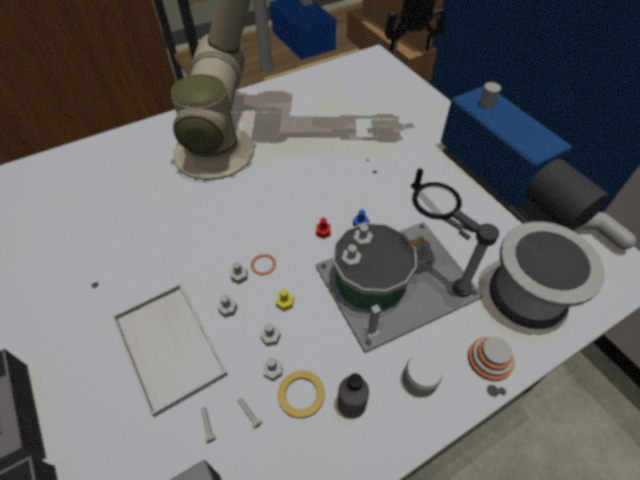

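View pics/top0.png

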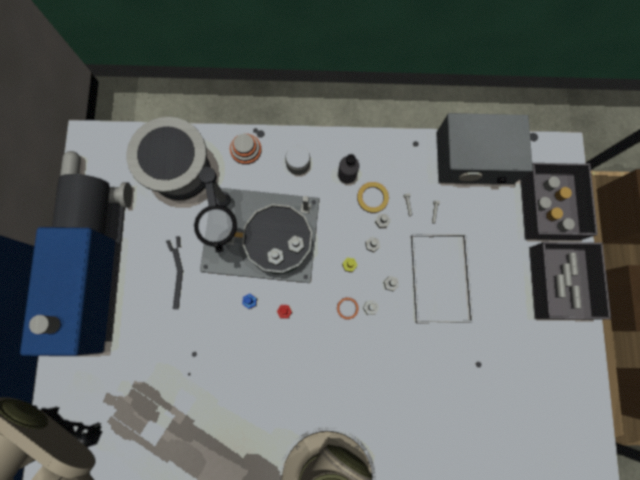

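View pics/wrist0.png

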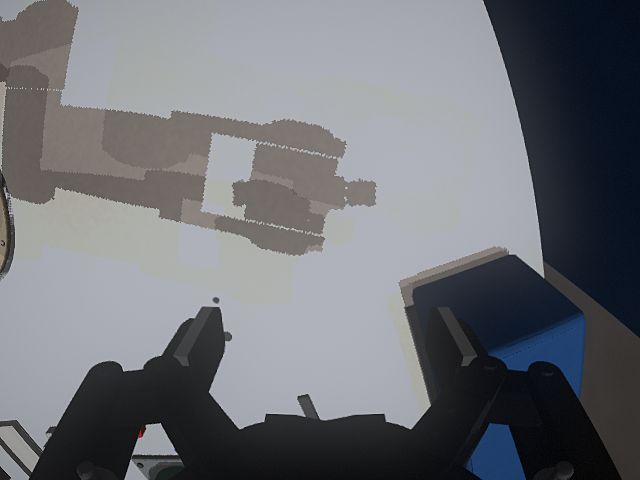

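```bash
cat > h.py <<'E'
from bench import arm
import cv2,numpy as np
from scipy.spatial.transform import Rotation as Rn
def ray(c,u,v,wrist=False):
    K=c["camera_matrix"]; x=(u-K[0,2])/K[0,0]; y=(v-K[1,2])/K[1,1]
    if wrist:
        r=np.hypot(x,y); d=np.array([x/r*np.sin(r),y/r*np.sin(r),np.cos(r)]) if r>1e-9 else np.array([0,0,1.])
    else: d=np.array([x,y,1.])
    R=c["R"]; return -R.T@c["t"], R.T@d
def onz(c,u,v,z,wrist=False):
    o,d=ray(c,u,v,wrist); return o+d*(z-o[2])/d[2]
def proj(c,X,wrist=False):
    p=c["R"]@np.asarray(X,float)+c["t"]; K=c["camera_matrix"]
    if wrist:
        r=np.hypot(p[0],p[1]); th=np.arctan2(r,p[2]); return K[0,2]+K[0,0]*th*p[0]/r, K[1,2]+K[0,0]*th*p[1]/r
    return K[0,2]+K[0,0]*p[0]/p[2],K[1,2]+K[1,1]*p[1]/p[2]
def tri(c1,p1,c2,p2,w1=False,w2=False):
    o1,d1=ray(c1,*p1,w1);o2,d2=ray(c2,*p2,w2)
    d1=d1/np.linalg.norm(d1);d2=d2/np.linalg.norm(d2)
    s=np.linalg.lstsq(np.c_[d1,-d2],o2-o1,rcond=None)[0]
    a=o1+s[0]*d1;b=o2+s[1]*d2
    return (a+b)/2,np.linalg.norm(a-b)
def dep(c,u,v):
    K=c["camera_matrix"];z=c["depth"][int(v),int(u)]
    return c["R"].T@(np.array([(u-K[0,2])/K[0,0]*z,(v-K[1,2])/K[1,1]*z,z])-c["t"])
def crop(c,name,x0,y0,x1,y1,s):
    im=c["image"][y0:y1,x0:x1,::-1]; cv2.imwrite(f"pics/{name}.png",cv2.resize(im,None,fx=s,fy=s,interpolation=cv2.INTER_CUBIC))
E
python3 - <<'E'
from h import *
t=arm.camera("top");s=arm.camera("scene")
crop(t,"t1",120,120,320,270,4)
crop(t,"t2",320,170,480,330,3.7)
crop(s,"s1",300,150,500,350,3)
E
```

```text
(no output)
```

View pics/t1.png

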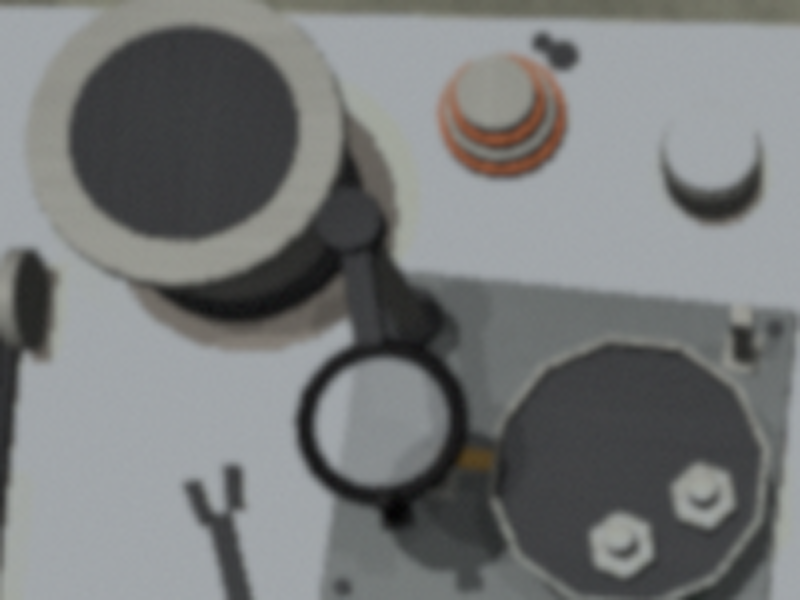

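View pics/t2.png

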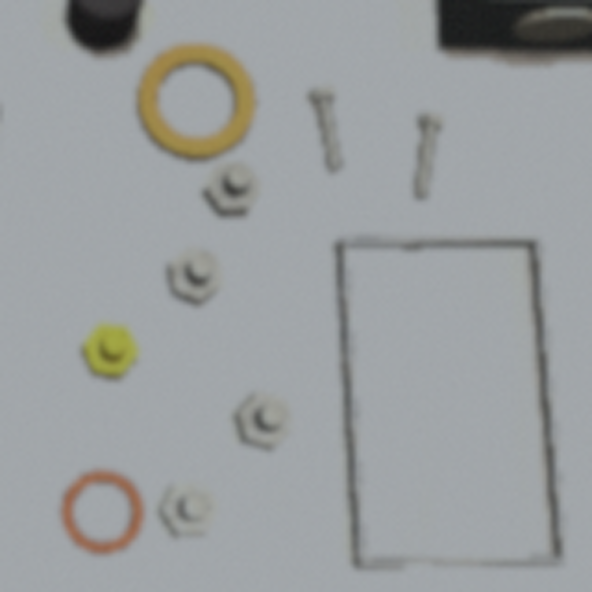

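View pics/s1.png

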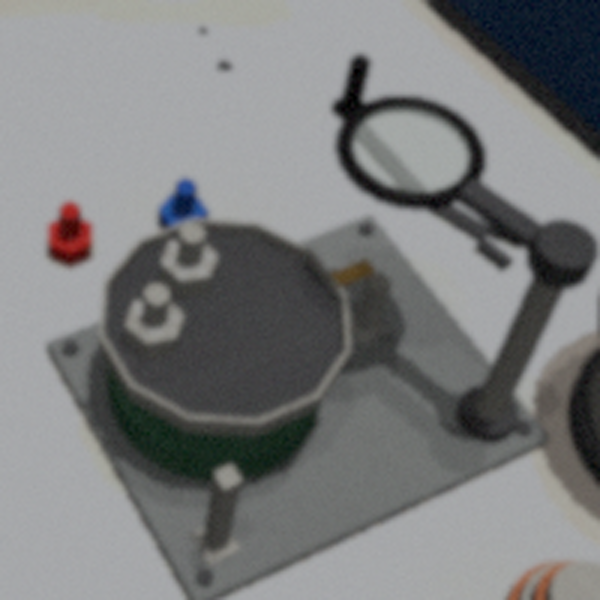

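Run:
```python
from h import *
np.set_printoptions(precision=4,suppress=True)
t=arm.camera("top");s=arm.camera("scene")
T=lambda x,y:(120+x/4,120+y/4)
S=lambda x,y:(300+x/3,150+y/3)
print("parked",tri(t,T(740,316),s,S(228,475)), dep(t,*T(740,316)),dep(s,*S(228,475)))
print("post top",tri(t,T(352,218),s,S(562,248)))
print("lens",tri(t,T(382,422),s,S(412,152)))
print("pan w A stem",tri(t,T(621,535),s,S(193,237)),tri(t,T(704,484),s,S(156,297)))
print("pan w A stem",tri(t,T(621,535),s,S(156,297)),tri(t,T(704,484),s,S(193,237)))
print("handle top tri",tri(t,T(397,513),s,S(360,63)))
print("pointer near pan",tri(t,T(478,460),s,S(355,270)))
print("pan centre dep",dep(t,*T(630,430)),dep(s,*S(240,350)))
W=lambda x,y:(320+x/3.7,170+y/3.7)
for n,p in dict(w1=(236,178),w2=(197,268),w3=(268,414),w4=(191,506),yel=(112,345)).items():
    print(n,onz(t,*W(*p),0.05),dep(t,*W(*p)))
for p in [(340,242),(535,242),(357,565),(558,558)]: print("tray",onz(t,*W(*p),0.02))
for p in [(195,100),(102,511)]: print("ring",onz(t,*W(*p),0.01))
```

```text
parked (array([0.6952, 0.0653, 0.1039]), np.float64(0.0033066512726786057)) [0.6945 0.0639 0.1036] [0.6962 0.0665 0.1047]
post top (array([0.7167, 0.2907, 0.2155]), np.float64(0.0017294820071198436))
lens (array([0.5984, 0.2701, 0.2037]), np.float64(0.004371224215221716))
pan w A stem (array([0.5448, 0.1353, 0.142 ]), np.float64(0.00477726677179928)) (array([0.5765, 0.085 , 0.1439]), np.float64(0.0033516153305908633))
pan w A stem (array([0.547 , 0.1253, 0.0856]), np.float64(0.026750167226911693)) (array([0.5735, 0.0954, 0.1958]), np.float64(0.0311549473261762))
handle top tri (array([0.5411, 0.2556, 0.2436]), np.float64(0.015418919093011232))
pointer near pan (array([0.6016, 0.2344, 0.1012]), np.float64(0.01532321414729736))
pan centre dep [0.6195 0.1329 0.0964] [0.6164 0.1332 0.0957]
w1 [ 0.6612 -0.1485  0.05  ] [ 0.6618 -0.1489  0.0478]
w2 [ 0.5939 -0.1193  0.05  ] [ 0.5944 -0.1197  0.0474]
w3 [ 0.4893 -0.1687  0.05  ] [ 0.4888 -0.1679  0.0543]
w4 [ 0.424  -0.1132  0.05  ] [ 0.424  -0.1132  0.05  ]
yel [ 0.537  -0.0579  0.05  ] [ 0.5375 -0.0582  0.0468]
tray [ 0.6213 -0.2304  0.02  ]
tray [ 0.6239 -0.3767  0.02  ]
tray [ 0.3853 -0.2362  0.02  ]
tray [ 0.3918 -0.3819  0.02  ]
ring [ 0.7317 -0.1249  0.01  ]
ring [ 0.4219 -0.0542  0.01  ]
```

```bash
cat >> h.py <<'E'
np.set_printoptions(precision=4,suppress=True)
def go(x,y,z,yaw=None):
    """tool shift & turn for wanted TCP pose; yaw = world angle of tool x, deg"""
    o=arm.get_obs(); q=o["tool_rot"]; R=Rn.from_quat([q[1],q[2],q[3],q[0]])
    d=R.inv().apply(np.array([x,y,z])-o["eef_pos"])
    cy=np.degrees(np.arctan2(R.as_matrix()[1,0],R.as_matrix()[0,0]))
    if yaw is None: yaw=cy
    a=np.radians(yaw); X=np.array([np.cos(a),np.sin(a),0]);Z=np.array([0,0,-1.]);Y=np.cross(Z,X)
    rv=(R.inv()*Rn.from_matrix(np.c_[X,Y,Z])).as_rotvec()
    print("clock",round(o["clock"],2),"pos",o["eef_pos"],"yaw",round(cy,1),"g",round(o["gripper_width"],3),"| shift",d,"turn",rv, "rows>=",np.linalg.norm(d)/.05,np.degrees(np.linalg.norm(rv))/8.59)
E
python3 - <<'E'
from h import *
t=arm.camera("top");s=arm.camera("scene");w=arm.camera("wrist")
print("wristcam",-w["R"].T@w["t"], w["R"][2])
def fitcirc(pts):
    A=np.c_[2*pts,np.ones(len(pts))];b=(pts**2).sum(1);x=np.linalg.lstsq(A,b,rcond=None)[0];return x[:2],np.sqrt(x[2]+x[:2]@x[:2])
T=lambda x,y:(120+x/4,120+y/4)
print("pan lip",fitcirc(np.array([onz(t,*T(*p),.107)[:2] for p in [(492,470),(545,370),(625,343),(695,355),(750,405),(768,462),(740,550),(540,580),(505,540)]])))
print("lens ring",fitcirc(np.array([onz(t,*T(*p),.212)[:2] for p in [(297,422),(382,338),(468,422),(340,497),(430,490)]])))
# heights of pot/others
for n,p in dict(pot=(158,155),potrim=(190,190),rimright=(200,150),rimbot=(165,183)).items(): print(n,dep(t,*p))
for p in [(35,325),(110,235)]: print(dep(t,*p))
go(.545,.261,.33)
E
```

```text
wristcam [0.1049 0.546  0.3732] [ 0.2985 -0.1044 -0.9487]
pan lip (array([0.5888, 0.1315]), np.float64(0.08683710372163263))
lens ring (array([0.5956, 0.2663]), np.float64(0.049069735676664686))
pot [0.791  0.4351 0.1402]
potrim [0.7353 0.3789 0.03  ]
rimright [0.8082 0.332  0.1372]
rimbot [0.719  0.4133 0.1366]
[0.3667 0.6445 0.209 ]
[0.6105 0.5911 0.0081]
clock 0.5 pos [0.1802 0.5196 0.2313] yaw 70.9 g 1.001 | shift [-0.1248  0.4294 -0.0987] turn [0.     0.0001 0.    ] rows>= 9.1588809191501 0.0005550802033581511
```

```bash
python3 -m handwheel '[[[0.2,0,0,-0.05,0,0,0],[0,-0.01,0.035,-0.09,0,0,0],[0,-0.02,0.08,-0.1,0,0,0],[0,-0.035,0.125,-0.1,0,0,0],[0,-0.045,0.165,-0.1,0,0,0],[0,-0.06,0.21,-0.1,0,0,0],[0,-0.075,0.25,-0.1,0,0,0],[0,-0.085,0.29,-0.1,0,0,0],[0,-0.095,0.33,-0.1,0,0,0],[0,-0.1,0.35,-0.1,0,0,0]]]'
python3 - <<'E'
from h import *
w=arm.camera("wrist");cv2.imwrite("pics/w1.png",w["image"][:,:,::-1])
go(.546,.258,.33)
print([proj(w,p,True) for p in [(.546,.258,.251),(.5956,.2663,.21),(.601,.251,.097)]])
E
```

```text
clock: 1.5
eef_pos: [0.4804, 0.3084, 0.3308]
tool_rot: [0.0, 0.816, 0.579, -0.0]
force: [-0.6, 0.4, -0.5]
gripper_width: 0.496
clock 1.55 pos [0.4819 0.3075 0.3304] yaw 70.6 g 0.503 | shift [-0.0254  0.0769  0.0005] turn [0.0002 0.0012 0.    ] rows>= 1.6201051441776988 0.008409086446975593
[(np.float64(288.9679292258869), np.float64(349.08034703740435)), (np.float64(322.84673413178), np.float64(362.9524829275575)), (np.float64(312.47757163588335), np.float64(310.3096202532432))]
```

View pics/w1.png

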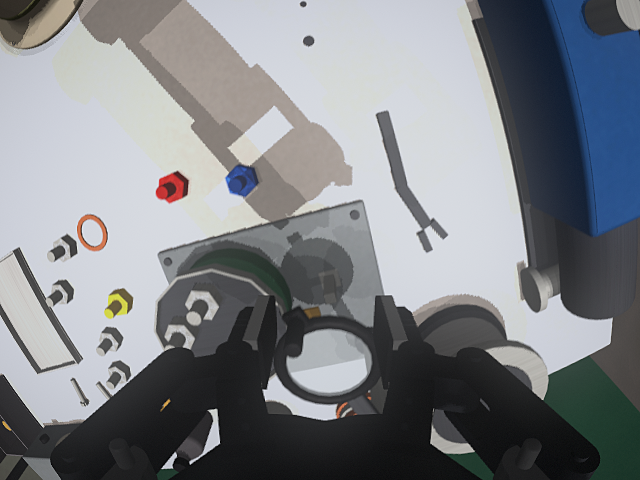

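```bash
python3 -m handwheel '[[[0,-0.015,0.04,0,0,0,0],[0,-0.025,0.077,0,0,0,0],[0,-0.025,0.077,0,0,0,0],[0,-0.025,0.077,0.03,0,0,0],[0,-0.025,0.077,0.06,0,0,0],[0,-0.025,0.077,0.085,0,0,0],[0,-0.025,0.077,0.1,0,0,0],[-0.3,-0.025,0.077,0.106,0,0,0],[-0.3,-0.025,0.077,0.106,0,0,0],[-0.3,-0.025,0.077,0.106,0,0,0]]]'
python3 - <<'E'
from h import *
w=arm.camera("wrist");cv2.imwrite("pics/w2.png",w["image"][:,:,::-1])
go(.546,.258,.22)
piv=np.array([.7167,.2907])
for th in [-.25,-.05,.15,.35,.55]:
    a=np.radians(180-5.9)-th
    print(th,piv+.174*np.array([np.cos(a),np.sin(a)]))
E
```

```text
clock: 2.55
eef_pos: [0.5428, 0.262, 0.2264]
tool_rot: [0.0, 0.815, 0.58, 0.001]
force: [0.3, -0.5, -0.0]
gripper_width: 0.348
clock 2.6 pos [0.5429 0.2619 0.2265] yaw 70.9 g 0.349 | shift [-0.0027  0.0042  0.0065] turn [ 0.0017 -0.0012 -0.    ] rows>= 0.16393231041948805 0.01367149079266742
-0.25 [0.5446 0.2652]
-0.05 [0.5429 0.2999]
0.15 [0.5482 0.3342]
0.35 [0.5602 0.3668]
0.55 [0.5785 0.3964]
```

View pics/w2.png

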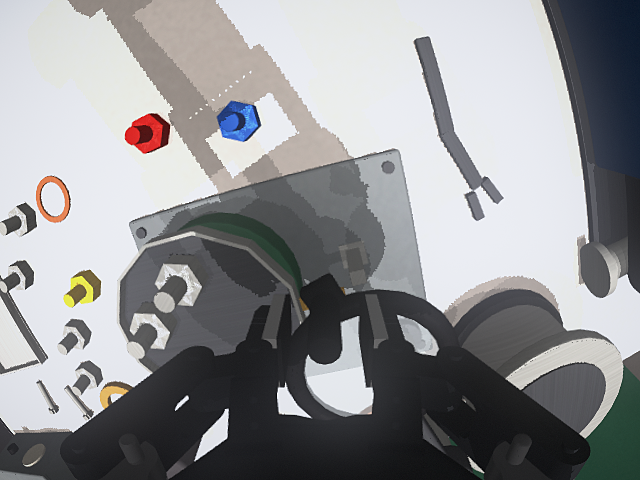

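```bash
python3 -m handwheel '[[[-0.3,0,0,0.008,0,0,0],[-0.3,0.018,-0.006,0.008,0,0,0],[-0.3,0.036,-0.012,0.008,0,0,0],[-0.3,0.053,-0.017,0.008,0,0,0],[-0.3,0.07,-0.02,0.008,0,0,0],[-0.3,0.087,-0.02,0.008,0,0,0],[-0.3,0.104,-0.019,0.008,0,0,0],[-0.3,0.122,-0.018,0.008,0,0,0],[-0.3,0.14,-0.016,0.008,0,0,0],[-0.3,0.155,-0.011,0.008,0,0,0]]]'
python3 - <<'E'
from h import *
go(.5744,.389,.22)
w=arm.camera("wrist");cv2.imwrite("pics/w3.png",w["image"][:,:,::-1])
t=arm.camera("top");crop(t,"t3",120,120,320,270,4)
E
```

```text
clock: 3.6
eef_pos: [0.5829, 0.4135, 0.2173]
tool_rot: [-0.0, 0.814, 0.58, 0.0]
force: [-1.1, -1.3, 0.8]
gripper_width: 0.351
clock 3.6 pos [0.5829 0.4135 0.2173] yaw 70.9 g 0.351 | shift [-0.0259 -0.     -0.0027] turn [ 0.0002 -0.0003 -0.    ] rows>= 0.5211707936085465 0.0024553187829407406
```

View pics/t3.png

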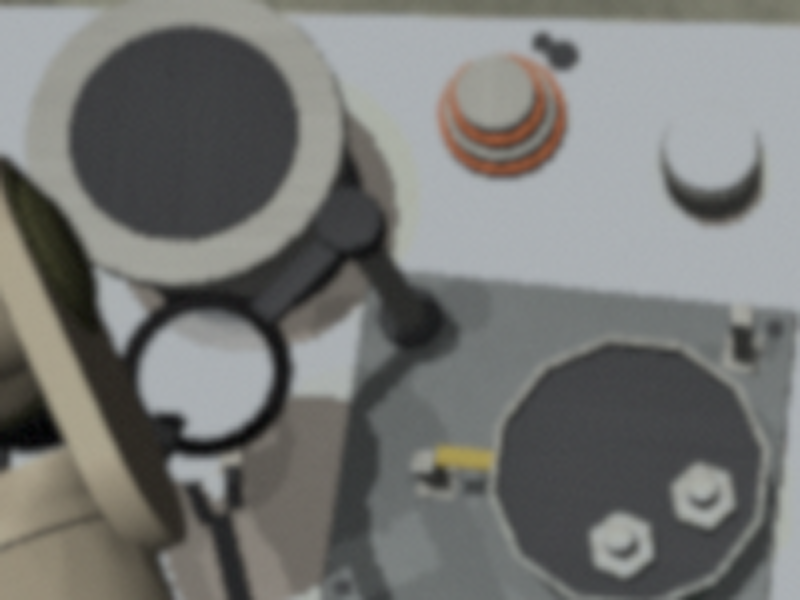

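View pics/w3.png

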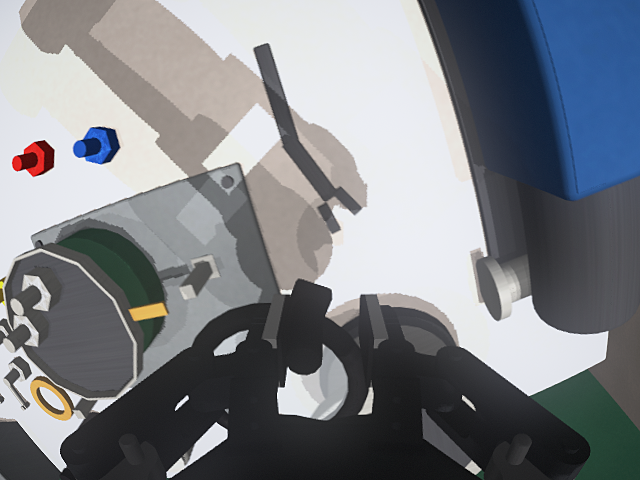

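```bash
python3 -m handwheel '[[[-0.3,0,0,-0.04,0,0,0],[-0.3,0,0,-0.085,0,0,0],[-0.3,-0.02,0,-0.11,0,0,0],[-0.3,-0.065,0,-0.11,0,0,-0.05],[0,-0.11,0.01,-0.11,0,0,-0.1],[0,-0.155,0.01,-0.11,0,0,-0.15],[0,-0.2,0.01,-0.11,0,0,-0.2],[0,-0.245,0.02,-0.11,0,0,-0.25],[0,-0.29,0.02,-0.11,0,0,-0.3],[0,-0.335,0.02,-0.11,0,0,-0.333]]]'
python3 - <<'E'
from h import *
go(.47,-.10,.33,90)
E
```

```text
clock: 4.7
eef_pos: [0.4909, 0.0871, 0.3274]
tool_rot: [0.0, 0.707, 0.707, 0.0]
force: [1.4, -0.5, -0.5]
gripper_width: 0.502
clock 4.7 pos [0.4909 0.0871 0.3274] yaw 90.1 g 0.502 | shift [-0.1871 -0.0211 -0.0026] turn [0.0008 0.0001 0.0011] rows>= 3.765475345555116 0.009175192626477
```

```bash
python3 -m handwheel '[[[0,-0.045,-0.005,0,0,0,0],[0,-0.09,-0.01,0,0,0,0],[0,-0.135,-0.02,0,0,0,0],[0,-0.18,-0.03,0,0,0,0],[0,-0.2,-0.04,0,0,0,0],[0,-0.2,-0.04,0,0,0,0],[0,-0.2,-0.04,0,0,0,0],[0,-0.2,-0.04,0,0,0,0],[0,-0.2,-0.04,0,0,0,0],[0,-0.2,-0.04,0,0,0,0]]]'
python3 - <<'E'
from h import *
w=arm.camera("wrist");cv2.imwrite("pics/w4.png",w["image"][:,:,::-1])
np.savez("w4.npz",**{k:w[k] for k in ["image","depth","camera_matrix","R","t"]})
for p in [(.661,-.1485,.05),(.594,-.119,.05),(.489,-.169,.05),(.424,-.113,.05)]: print(proj(w,p,True))
E
```

```text
clock: 5.7
eef_pos: [0.4522, -0.1106, 0.3273]
tool_rot: [0.0, 0.707, 0.707, 0.0]
force: [-0.6, 0.1, 0.1]
gripper_width: 0.492
(np.float64(297.0630440213843), np.float64(342.8950316402234))
(np.float64(318.4950460919989), np.float64(299.7478656287721))
(np.float64(275.59154745199584), np.float64(219.93661310695484))
(np.float64(323.1241813051148), np.float64(164.56561355585706))
```

View pics/w4.png

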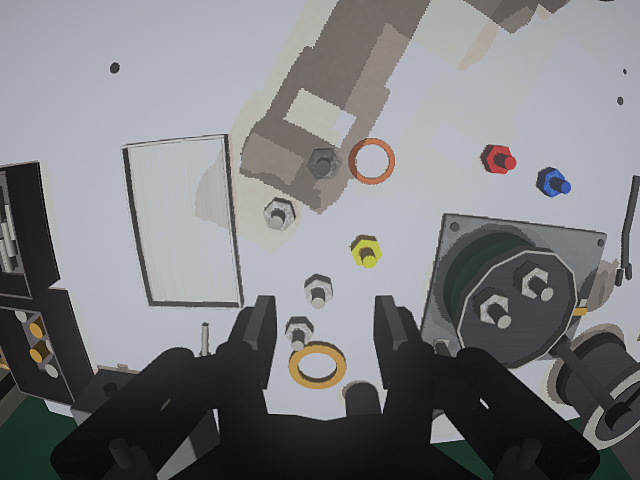

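Run:
```python
from h import *
w=dict(np.load("w4.npz"));t=arm.camera("top")
im=w["image"][:,:,::-1]
cv2.imwrite("pics/w4c.png",cv2.resize(im[140:360,250:400],None,fx=2.7*1.33,fy=2.7,interpolation=cv2.INTER_CUBIC) if 0 else cv2.resize(im[140:360,250:400],None,fx=2.7,fy=2.7,interpolation=cv2.INTER_CUBIC))
W=lambda x,y:(320+x/3.7,170+y/3.7)
for n,(p,q) in dict(w1=((236,178),(298,344)),w2=((197,268),(318,301)),w3=((268,414),(275,221)),w4=((191,506),(323,165))).items():
    print(n,tri(t,W(*p),w,q,False,True))
go(.661,-.1485,.12,90)
```

```text
w1 (array([ 0.66  , -0.1474,  0.0543]), np.float64(0.0008936073752767572))
w2 (array([ 0.5932, -0.1191,  0.0545]), np.float64(0.0009672148200244473))
w3 (array([ 0.4891, -0.1686,  0.0537]), np.float64(0.0012657644920142418))
w4 (array([ 0.424 , -0.113 ,  0.0521]), np.float64(0.00041642282123768707))
clock 5.8 pos [ 0.4522 -0.1109  0.3273] yaw 90.0 g 0.5 | shift [-0.0377  0.2088  0.2073] turn [ 0.     -0.      0.0001] rows>= 5.93268598105901 0.0008131893052449392
```

View pics/w4c.png

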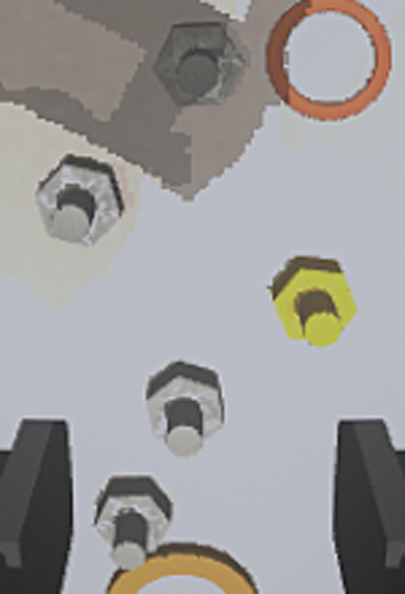

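```bash
python3 -m handwheel '[[[0,-0.01,0.035,0.03,0,0,0],[0,-0.015,0.07,0.065,0,0,0],[0,-0.02,0.105,0.1,0,0,0],[0,-0.03,0.14,0.14,0,0,0],[0,-0.035,0.175,0.175,0,0,0],[0,-0.037,0.208,0.2,0,0,0],[0,-0.037,0.208,0.215,0,0,0],[0,-0.037,0.208,0.235,0,0,0],[0,-0.037,0.208,0.235,0,0,0],[0,-0.037,0.208,0.235,0,0,0]]]'
python3 - <<'E'
from h import *
w=arm.camera("wrist");crop(w,"w5",200,150,440,420,2)
go(.6605,-.148,.022,90)
print(proj(w,(.6605,-.148,.05),True))
E
```

```text
clock: 6.8
eef_pos: [0.6602, -0.1484, 0.0927]
tool_rot: [0.0, 0.707, 0.707, 0.0]
force: [-0.3, 0.4, -0.4]
gripper_width: 0.498
clock 6.85 pos [ 0.6604 -0.1486  0.0935] yaw 90.0 g 0.5 | shift [ 0.0006 -0.      0.0715] turn [ 0.0015  0.0006 -0.0007] rows>= 1.430375212098975 0.011788379416960544
(np.float64(326.3010027764888), np.float64(271.3015946351812))
```

View pics/w5.png

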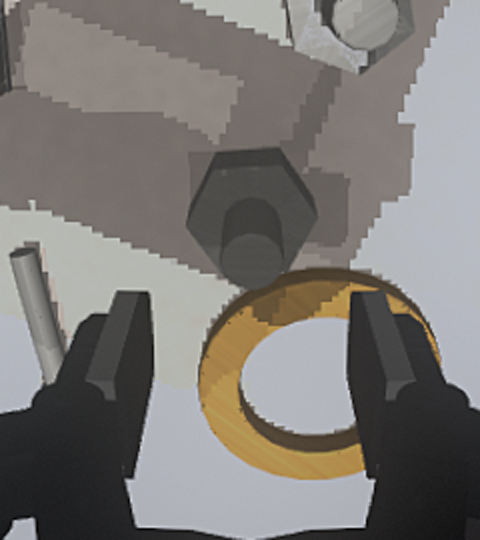

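```bash
python3 -m handwheel '[[[0,0,0.003,0.03,0,0,0],[0,0,0.003,0.055,0,0,0],[0,0,0.003,0.068,0,0,0],[0,0,0.003,0.071,0,0,0],[-0.5,0,0.003,0.071,0,0,0],[-1,0,0.003,0.071,0,0,0],[-1,0,0.003,0.071,0,0,0],[-1,0,0.003,0.071,0,0,0],[-1,0,0.003,0.071,0,0,0],[-1,0,0.003,0.071,0,0,0]]]'; python3 -m handwheel '[[[-1,0,0,-0.02,0,0,0],[-1,0,0,-0.055,0,0,0],[-1,0,0,-0.1,0,0,0],[-1,0,0,-0.14,0,0,0],[-1,0,0,-0.175,0,0,0],[-1,0.03,0,-0.2,0,0,0],[-1,0.07,0,-0.21,0,0,0],[-1,0.11,-0.005,-0.21,0,0,0],[-1,0.155,-0.01,-0.21,0,0,0],[-1,0.2,-0.015,-0.21,0,0,0]]]';python3 - <<'E'
from h import *
w=arm.camera("wrist");cv2.imwrite("pics/w6.png",w["image"][:,:,::-1])
go(.635,.110,.13,90)
E
```

```text
clock: 7.85
eef_pos: [0.6638, -0.1487, 0.023]
tool_rot: [0.001, 0.707, 0.707, 0.001]
force: [-0.2, 0.9, 6.5]
gripper_width: 0.187
clock: 8.85
eef_pos: [0.6475, 0.053, 0.2312]
tool_rot: [-0.0, 0.708, 0.707, -0.0]
force: [1.2, 0.1, -2.4]
gripper_width: 0.189
clock 8.9 pos [0.6463 0.0601 0.2316] yaw 90.3 g 0.189 | shift [ 0.0496 -0.011   0.1017] turn [-0.001  -0.0034  0.0048] rows>= 2.274130770381142 0.03995807106434422
```

View pics/w6.png

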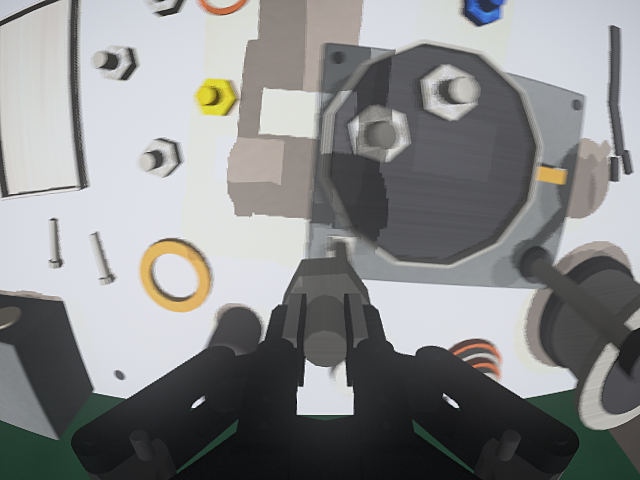

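```bash
python3 -m handwheel '[[[-1,0.04,-0.005,0,0,0,0],[-1,0.05,-0.011,0.01,0,0,0],[-1,0.05,-0.011,0.03,0,0,0],[-1,0.05,-0.011,0.055,0,0,0],[-1,0.05,-0.011,0.08,0,0,0],[-1,0.05,-0.011,0.095,0,0,0],[-1,0.05,-0.011,0.105,0,0,0],[-1,0.05,-0.011,0.11,0,0,0],[-1,0.05,-0.011,0.115,0,0,0],[-1,0.05,-0.011,0.118,0,0,0]]]'
python3 - <<'E'
from h import *
w=arm.camera("wrist");cv2.imwrite("pics/w7.png",w["image"][:,:,::-1])
go(.635,.110,.113,90)
print([proj(w,p,True) for p in [(.635,.11,.145),(.5888-.083,.1315,.107),(.5888,.1315+.083,.107),(.601,.251,.095)]])
E
```

```text
clock: 9.9
eef_pos: [0.6375, 0.1014, 0.1138]
tool_rot: [0.0, 0.707, 0.707, 0.0]
force: [-0.9, -0.1, -0.1]
gripper_width: 0.186
clock 9.95 pos [0.6374 0.1014 0.1134] yaw 90.0 g 0.189 | shift [ 0.0086 -0.0024  0.0004] turn [ 0.0006  0.0001 -0.0008] rows>= 0.17850971264677684 0.006906235688331484
[(np.float64(349.7831607260432), np.float64(345.657363540002)), (np.float64(401.0255586589311), np.float64(-2.6370011932683326)), (np.float64(563.8109216020769), np.float64(201.74205085161557)), (np.float64(597.6654885899216), np.float64(220.86242577604733))]
```

View pics/w7.png

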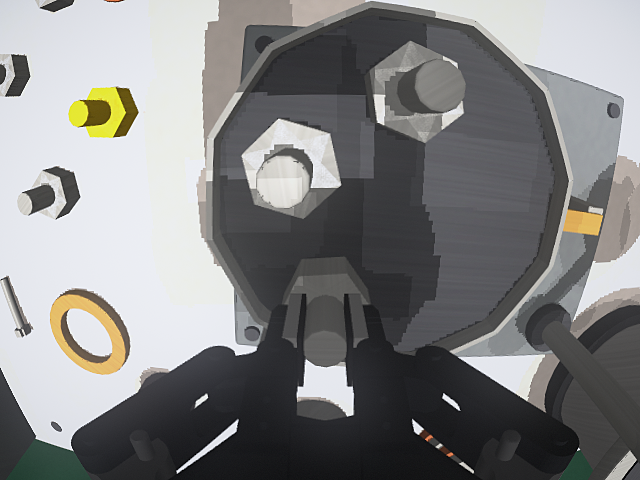

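```bash
python3 -m handwheel '[[[-0.5,0,0,0,0,0,0],[0,0,0,0,0,0,0],[0,0,0,0,0,0,0],[0,0,0,-0.015,0,0,0],[0,0,0,-0.05,0,0,0],[0,0,0,-0.09,0,0,0],[0,-0.04,0,-0.1,0,0,0],[0,-0.085,-0.01,-0.1,0,0,0],[0,-0.13,-0.02,-0.1,0,0,0],[0,-0.175,-0.04,-0.1,0,0,0]]]'
python3 - <<'E'
from h import *
w=arm.camera("wrist");cv2.imwrite("pics/w8.png",w["image"][:,:,::-1])
t=arm.camera("top");crop(t,"t8",190,170,400,330,3.7)
go(.5935,-.119,.094,90)
go(.5935,-.119,.024,90)
print(proj(w,(.5935,-.119,.05),True))
E
```

```text
clock: 10.95
eef_pos: [0.597, -0.0751, 0.2135]
tool_rot: [0.0, 0.707, 0.707, 0.0]
force: [0.7, -0.9, 0.3]
gripper_width: 0.5
clock 11.05 pos [ 0.5956 -0.0783  0.2137] yaw 89.6 g 0.502 | shift [-0.0406 -0.0018  0.1198] turn [-0.0001  0.0013 -0.0065] rows>= 2.5299669341358513 0.04441389433158732
clock 11.05 pos [ 0.5956 -0.0783  0.2137] yaw 89.6 g 0.502 | shift [-0.0405 -0.0018  0.1898] turn [-0.0001  0.0013 -0.0065] rows>= 3.8815788171482772 0.04441389433158732
(np.float64(273.8996677750932), np.float64(210.11244644263653))
```

View pics/w8.png

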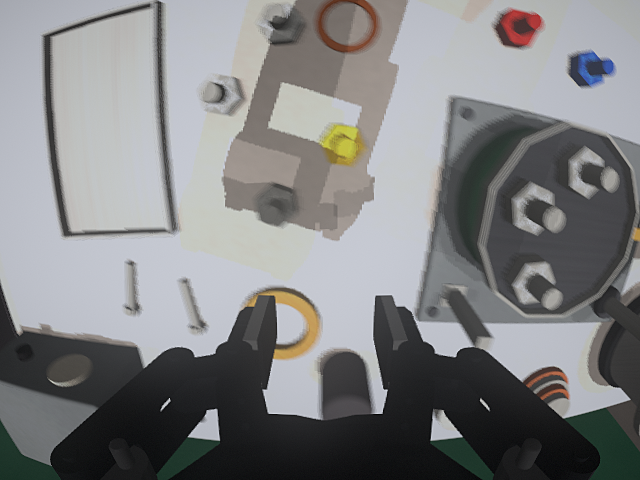

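View pics/t8.png

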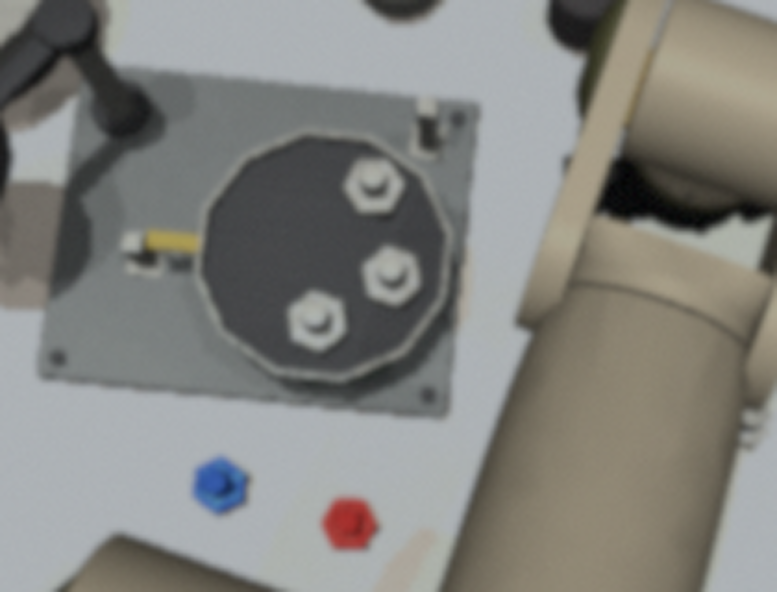

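```bash
python3 -m handwheel '[[[0,-0.03,-0.003,0.02,0,0,0],[0,-0.045,-0.003,0.06,0,0,0],[0,-0.045,-0.003,0.1,0,0,0],[0,-0.045,-0.003,0.13,0,0,0],[0,-0.045,-0.003,0.13,0,0,0],[0,-0.045,-0.003,0.13,0,0,0],[0,-0.045,-0.003,0.13,0,0,0],[0,-0.045,-0.003,0.13,0,0,0],[0,-0.045,-0.003,0.13,0,0,0],[0,-0.045,-0.003,0.13,0,0,0]]]'
python3 - <<'E'
from h import *
w=arm.camera("wrist");crop(w,"w9",200,150,440,420,2)
go(.5935,-.119,.025,90)
print(proj(w,(.5935,-.119,.05),True))
E
```

```text
clock: 12.05
eef_pos: [0.5942, -0.1185, 0.084]
tool_rot: [0.001, 0.707, 0.707, 0.0]
force: [-0.4, 0.9, -0.1]
gripper_width: 0.499
clock 12.1 pos [ 0.5942 -0.1185  0.0838] yaw 90.0 g 0.502 | shift [-0.0005 -0.0007  0.0588] turn [ 0.0007  0.0003 -0.0008] rows>= 1.1761118959457204 0.007214920425260132
(np.float64(324.6336604985278), np.float64(276.00527838013414))
```

View pics/w9.png

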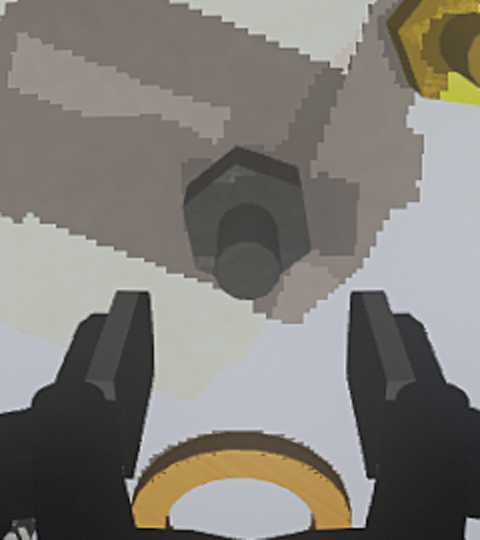

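```bash
python3 -m handwheel '[[[0,0,0.003,0.03,0,0,0],[0,0,0.003,0.05,0,0,0],[0,0,0.003,0.059,0,0,0],[0,0,0.003,0.059,0,0,0],[-0.5,0,0.003,0.059,0,0,0],[-1,0,0.003,0.059,0,0,0],[-1,0,0.003,0.059,0,0,0],[-1,0,0.003,0.059,0,0,0],[-1,0,0.003,0.05,0,0,0],[-1,0,0.003,0.02,0,0,0]]]'; python3 -m handwheel '[[[-1,0,0,-0.04,0,0,0],[-1,0,0,-0.085,0,0,0],[-1,0.03,0,-0.13,0,0,0],[-1,0.07,0.005,-0.145,0,0,0],[-1,0.115,0.01,-0.145,0,0,0],[-1,0.16,0.02,-0.145,0,0,0],[-1,0.2,0.03,-0.145,0,0,0],[-1,0.245,0.035,-0.145,0,0,0],[-1,0.281,0.035,-0.145,0,0,0],[-1,0.281,0.035,-0.145,0,0,0]]]';python3 - <<'E'
from h import *
w=arm.camera("wrist");cv2.imwrite("pics/w10.png",w["image"][:,:,::-1])
go(.632,.162,.109,90)
E
```

```text
clock: 13.1
eef_pos: [0.5953, -0.1178, 0.0614]
tool_rot: [-0.003, 0.707, 0.707, -0.001]
force: [-0.1, 0.8, -3.0]
gripper_width: 0.189
clock: 14.1
eef_pos: [0.6312, 0.1671, 0.2081]
tool_rot: [-0.001, 0.705, 0.709, -0.0]
force: [0.2, -1.1, -1.2]
gripper_width: 0.188
clock 14.15 pos [0.6315 0.1647 0.2081] yaw 90.2 g 0.185 | shift [-0.0027  0.0006  0.0991] turn [-0.0012 -0.      0.0027] rows>= 1.9824791518580067 0.019699760333320836
```

View pics/w10.png

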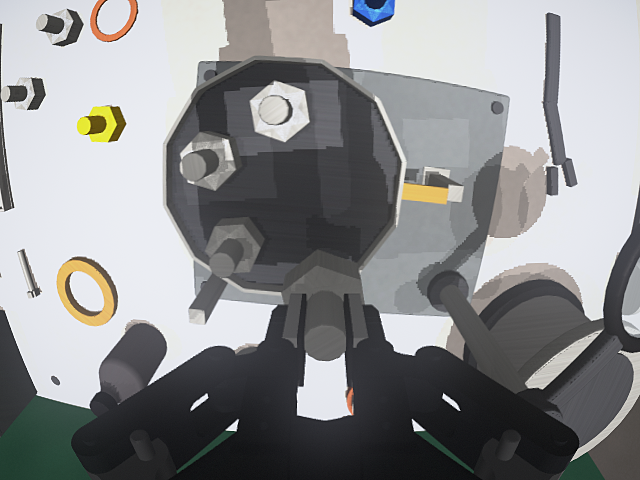

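```bash
python3 -m handwheel '[[[-1,0,0,0.035,0,0,0],[-1,0,0,0.065,0,0,0],[-1,0,0,0.08,0,0,0],[-1,0,0,0.09,0,0,0],[-1,0,0,0.096,0,0,0],[-1,0,0,0.102,0,0,0],[-1,0,0,0.102,0,0,0],[-0.5,0,0,0.102,0,0,0],[0,0,0,0.102,0,0,0],[0,0,0,0.102,0,0,0]]]'; python3 -m handwheel '[[[0,0,0,0,0,0,0],[0,0,0,-0.02,0,0,0],[0,0,0,-0.06,0,0,0],[0,0,0,-0.1,0,0,0],[0,-0.04,-0.02,-0.11,0,0,0],[0,-0.08,-0.045,-0.12,0,0,0],[0,-0.125,-0.07,-0.12,0,0,0],[0,-0.17,-0.095,-0.12,0,0,0],[0,-0.215,-0.12,-0.12,0,0,0],[0,-0.255,-0.135,-0.12,0,0,0]]]';python3 - <<'E'
from h import *
t=arm.camera("top");crop(t,"t11",190,170,400,330,3.7)
s=arm.camera("scene");crop(s,"s11",300,150,500,350,3)
go(.489,-.1685,.08,90)
E
```

```text
clock: 15.15
eef_pos: [0.6325, 0.1626, 0.107]
tool_rot: [0.0, 0.707, 0.707, 0.001]
force: [-0.2, 0.9, 0.2]
gripper_width: 0.496
clock: 16.15
eef_pos: [0.4955, -0.0936, 0.2268]
tool_rot: [0.0, 0.707, 0.707, 0.0]
force: [1.6, -0.0, 0.1]
gripper_width: 0.499
clock 16.25 pos [ 0.4955 -0.0965  0.2268] yaw 89.6 g 0.497 | shift [-0.0718 -0.0061  0.1468] turn [ 0.0002  0.0013 -0.0065] rows>= 3.2717113468928636 0.04421555448395837
```

View pics/t11.png

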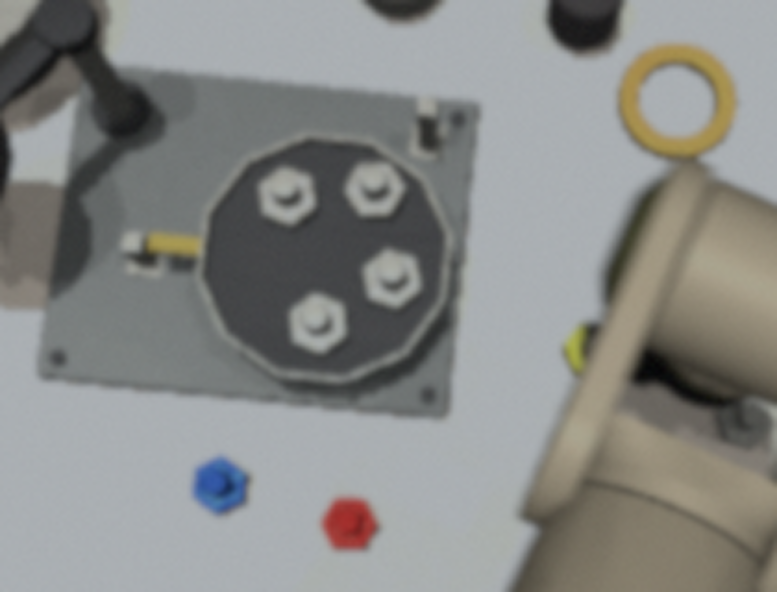

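View pics/s11.png

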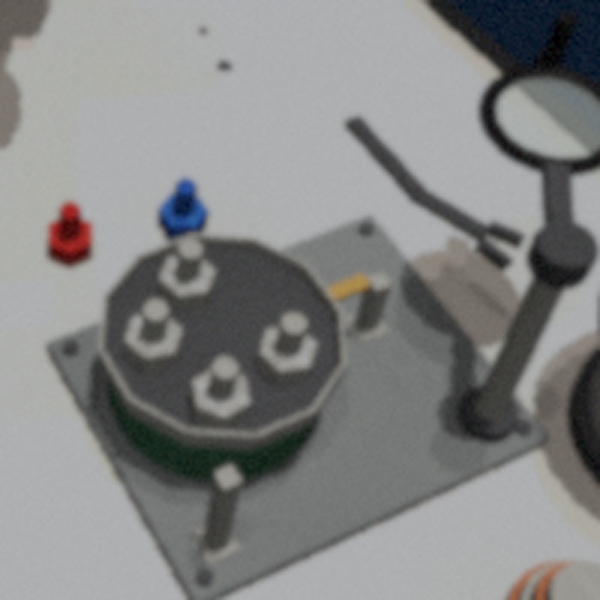

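```bash
cat >> h.py <<'E'
def floorz(c,pts,r=3):
    out=[]
    for u,v in pts:
        for i in range(-r,r+1):
            for j in range(-r,r+1):
                out.append(dep(c,u+i,v+j))
    out=np.array(out); return np.median(out,0), out[:,2].std()
E
python3 - <<'E'
from h import *
t=arm.camera("top");s=arm.camera("scene")
T=lambda x,y:(190+x/3.7,170+y/3.7);S=lambda x,y:(300+x/3,150+y/3)
print("floor",floorz(t,[T(245,260)]),floorz(t,[T(310,245)]),floorz(s,[S(220,320)]),floorz(s,[S(250,300)],2))
print("base plate",floorz(t,[T(150,120)]),floorz(s,[S(350,400)]))
print("shelf",floorz(t,[T(550,300)]),floorz(s,[S(80,500)]))
print("short pillar",tri(t,T(133,243),s,S(377,283)),floorz(t,[T(133,243)],0),floorz(s,[S(377,283)],0))
print("tall pillar",tri(t,T(428,106),s,S(229,475)))
print("ptr",floorz(t,[T(170,243)],1),floorz(s,[S(348,288)],1), tri(t,T(200,243),s,S(333,295)))
for a,b in [((288,187),(293,322)),((376,180),(224,367)),((392,269),(156,309)),((317,314),(190,246))]: print("stem",tri(t,T(*a),s,S(*b)))
E
```

```text
floor (array([0.589 , 0.1877, 0.0779]), np.float64(0.16530582102621613)) (array([0.6006, 0.143 , 0.0781]), np.float64(0.002364132109022583)) (array([0.5782, 0.1449, 0.0773]), np.float64(0.0012141291611029912)) (array([0.5759, 0.1724, 0.0786]), np.float64(0.0013083664170137957))
base plate (array([0.7061, 0.2697, 0.0142]), np.float64(0.17408298978002815)) (array([0.6522, 0.2179, 0.0107]), np.float64(0.16766555833867244))
shelf (array([ 0.578 , -0.0305, -0.0005]), np.float64(0.0020030378480801526)) (array([ 0.6155,  0.0056, -0.0015]), np.float64(0.001638102244009883))
short pillar (array([0.6032, 0.2697, 0.0649]), np.float64(0.002801977143255237)) (array([0.6003, 0.2666, 0.075 ]), np.float64(0.0)) (array([0.6064, 0.2677, 0.0702]), np.float64(0.0))
tall pillar (array([0.696 , 0.0643, 0.1059]), np.float64(0.004966248919456111))
ptr (array([0.5995, 0.2409, 0.0794]), np.float64(0.003010807148541617)) (array([0.6032, 0.2413, 0.0784]), np.float64(0.001802463101466678)) (array([0.6022, 0.2227, 0.0805]), np.float64(0.00804779194900578))
stem (array([0.6313, 0.158 , 0.1285]), np.float64(0.006752442331349244))
stem (array([0.6371, 0.0985, 0.1275]), np.float64(0.005503887779590425))
stem (array([0.5755, 0.0859, 0.1284]), np.float64(0.004382231471991532))
stem (array([0.5437, 0.1347, 0.1313]), np.float64(0.004260062243445307))
```

```bash
python3 -m handwheel '[[[0,-0.03,-0.002,0.02,0,0,0],[0,-0.06,-0.003,0.06,0,0,0],[0,-0.072,-0.004,0.1,0,0,0],[0,-0.072,-0.004,0.135,0,0,0],[0,-0.072,-0.004,0.143,0,0,0],[0,-0.072,-0.004,0.143,0,0,0],[0,-0.072,-0.004,0.143,0,0,0],[0,-0.072,-0.004,0.143,0,0,0],[0,-0.072,-0.004,0.143,0,0,0],[0,-0.072,-0.004,0.143,0,0,0]]]'
python3 - <<'E'
from h import *
w=arm.camera("wrist");cv2.imwrite("pics/w12.png",w["image"][:,:,::-1])
go(.492,-.1685,.025,90)
print(proj(w,(.489,-.1685,.05),True))
E
```

```text
clock: 17.35
eef_pos: [0.4933, -0.1644, 0.0841]
tool_rot: [0.001, 0.707, 0.707, 0.0]
force: [-0.6, 1.8, -1.2]
gripper_width: 0.498
clock 17.4 pos [ 0.4932 -0.1644  0.0839] yaw 90.0 g 0.502 | shift [-0.004  -0.0012  0.0589] turn [ 0.0009  0.0006 -0.0007] rows>= 1.1814245641132397 0.008626583442241924
(np.float64(317.7202208684522), np.float64(269.60905011551944))
```

View pics/w12.png

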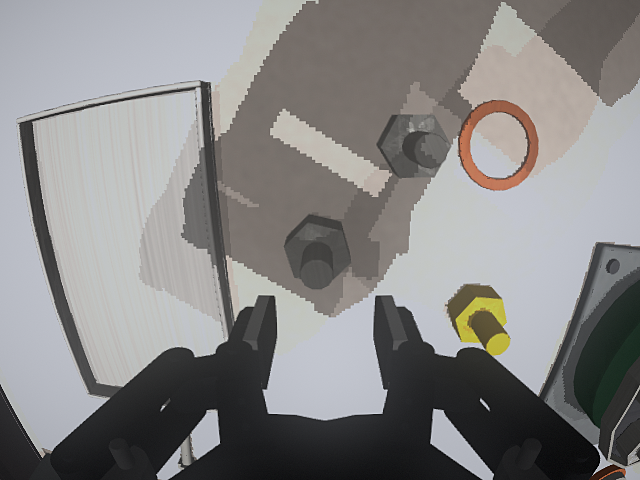

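```bash
python3 -m handwheel '[[[0,-0.004,-0.003,0.03,0,0,0],[0,-0.004,-0.003,0.05,0,0,0],[0,-0.004,-0.003,0.059,0,0,0],[0,-0.004,-0.003,0.059,0,0,0],[-0.5,-0.004,-0.003,0.059,0,0,0],[-1,-0.004,-0.003,0.059,0,0,0],[-1,-0.004,-0.003,0.059,0,0,0],[-1,-0.004,-0.003,0.059,0,0,0],[-1,-0.004,-0.003,0.05,0,0,0],[-1,-0.004,-0.003,0.02,0,0,0]]]'; python3 -m handwheel '[[[-1,0,0,-0.04,0,0,0],[-1,0,0,-0.085,0,0,0],[-1,0.03,0.005,-0.13,0,0,0],[-1,0.07,0.015,-0.145,0,0,0],[-1,0.11,0.03,-0.145,0,0,0],[-1,0.155,0.04,-0.145,0,0,0],[-1,0.2,0.055,-0.145,0,0,0],[-1,0.245,0.065,-0.145,0,0,0],[-1,0.29,0.08,-0.145,0,0,0],[-1,0.33,0.093,-0.145,0,0,0]]]';python3 -m handwheel '[[[-1,0.018,0,0,0,0,0],[-1,0.018,0,0,0,0,0],[-1,0.018,0,0.02,0,0,0],[-1,0.018,0,0.045,0,0,0],[-1,0.018,0,0.065,0,0,0],[-1,0.018,0,0.075,0,0,0],[-1,0.018,0,0.075,0,0,0],[-1,0.018,0,0.075,0,0,0],[-1,0.018,0,0.075,0,0,0],[-1,0.018,0,0.075,0,0,0]]]';python3 - <<'E'
from h import *
w=arm.camera("wrist");cv2.imwrite("pics/w13.png",w["image"][:,:,::-1])
go(.583,.18,.094,90)
E
```

```text
clock: 18.4
eef_pos: [0.4886, -0.1675, 0.0622]
tool_rot: [-0.003, 0.707, 0.707, -0.001]
force: [-0.3, -0.1, -1.4]
gripper_width: 0.189
clock: 19.4
eef_pos: [0.583, 0.1639, 0.2087]
tool_rot: [-0.0, 0.707, 0.707, -0.0]
force: [1.0, -0.7, -2.5]
gripper_width: 0.187
clock: 20.4
eef_pos: [0.5836, 0.1795, 0.1343]
tool_rot: [0.001, 0.707, 0.707, 0.001]
force: [0.0, 0.5, -2.3]
gripper_width: 0.188
clock 20.45 pos [0.5835 0.1795 0.1341] yaw 90.0 g 0.19 | shift [ 0.0005 -0.0006  0.0401] turn [ 0.0013 -0.0001 -0.0008] rows>= 0.8018096248978286 0.009871028517232865
```

View pics/w13.png

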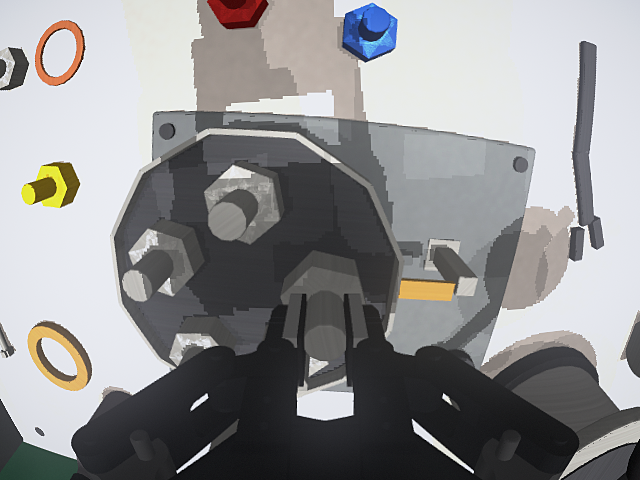

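```bash
python3 -m handwheel '[[[-1,0,0,0.02,0,0,0],[-1,0,0,0.03,0,0,0],[-1,0,0,0.035,0,0,0],[-1,0,0,0.039,0,0,0],[-1,0,0,0.039,0,0,0],[-0.5,0,0,0.039,0,0,0],[0,0,0,0.039,0,0,0],[0,0,0,0.039,0,0,0],[0,0,0,0.039,0,0,0],[0,0,0,0.02,0,0,0]]]'; python3 -m handwheel '[[[0,0,0,-0.04,0,0,0],[0,0,0,-0.08,0,0,0],[0,-0.03,-0.01,-0.11,0,0,0],[0,-0.07,-0.03,-0.12,0,0,0],[0,-0.11,-0.055,-0.12,0,0,0],[0,-0.15,-0.08,-0.12,0,0,0],[0,-0.19,-0.105,-0.12,0,0,0],[0,-0.23,-0.13,-0.12,0,0,0],[0,-0.27,-0.15,-0.12,0,0,0],[0,-0.293,-0.16,-0.12,0,0,0]]]';python3 - <<'E'
from h import *
t=arm.camera("top");crop(t,"t14",190,170,480,340,2.7)
T=lambda x,y:(190+x/3.7,170+y/3.7)
print("floor",floorz(t,[T(310,245)]),floorz(t,[T(240,230)]))
go(.424,-.113,.083,90)
E
```

```text
clock: 21.45
eef_pos: [0.5822, 0.1793, 0.1115]
tool_rot: [-0.001, 0.707, 0.707, -0.002]
force: [-0.2, 0.5, 0.0]
gripper_width: 0.499
clock: 22.45
eef_pos: [0.4216, -0.1154, 0.2337]
tool_rot: [0.0, 0.708, 0.706, -0.0]
force: [0.3, 0.5, -0.5]
gripper_width: 0.5
floor (array([0.6023, 0.1437, 0.07  ]), np.float64(0.0022432041541523067)) (array([0.6124, 0.1933, 0.0694]), np.float64(0.002215416059407042))
clock 22.5 pos [ 0.4213 -0.1173  0.2336] yaw 89.8 g 0.502 | shift [0.0046 0.0027 0.1506] turn [ 0.      0.0018 -0.004 ] rows>= 3.0144783293636177 0.029159415884739907
```

View pics/t14.png

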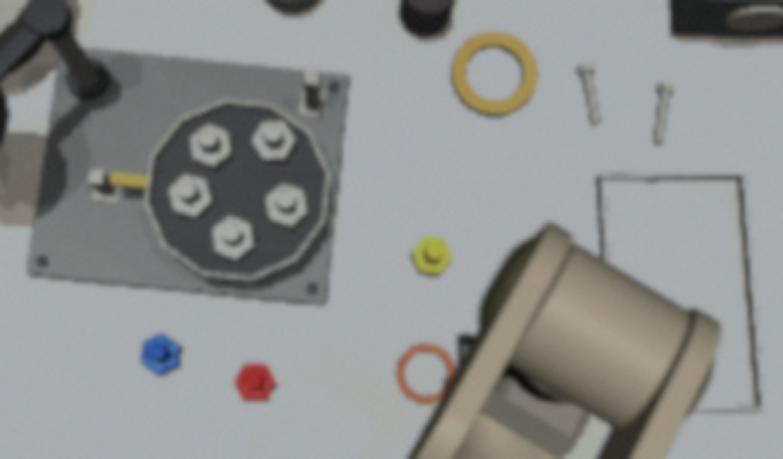

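Floor now reads 0.0697, level with the pillar. Now the last weight, w4.

```bash
python3 -m handwheel '[[[0,0.003,0.002,0.03,0,0,0],[0,0.003,0.002,0.07,0,0,0],[0,0.003,0.002,0.11,0,0,0],[0,0.003,0.002,0.14,0,0,0],[0,0.003,0.002,0.15,0,0,0],[0,0.003,0.002,0.15,0,0,0],[0,0.003,0.002,0.15,0,0,0],[0,0.003,0.002,0.15,0,0,0],[0,0.003,0.002,0.15,0,0,0],[0,0.003,0.002,0.15,0,0,0]]]'
python3 - <<'E'
from h import *
w=arm.camera("wrist");cv2.imwrite("pics/w15.png",w["image"][:,:,::-1])
go(.424,-.113,.025,90)
print(proj(w,(.424,-.113,.05),True))
E
```

```text
clock: 23.5
eef_pos: [0.4253, -0.1104, 0.084]
tool_rot: [0.001, 0.707, 0.707, 0.0]
force: [0.2, -0.4, -0.0]
gripper_width: 0.503
clock 23.55 pos [ 0.4252 -0.1104  0.0838] yaw 90.0 g 0.502 | shift [-0.0025 -0.0013  0.0588] turn [ 0.0009  0.0005 -0.0008] rows>= 1.1777939648025353 0.008988648972464486
(np.float64(320.73533564782633), np.float64(275.0225583129627))
```

View pics/w15.png

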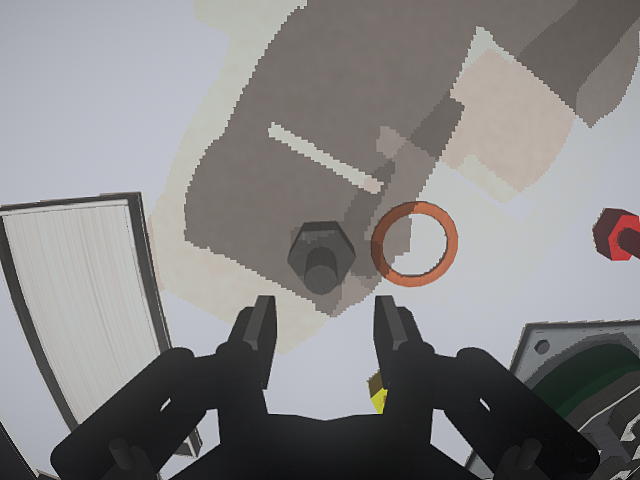

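```bash
python3 -m handwheel '[[[0,-0.0025,0,0.03,0,0,0],[0,-0.0025,0,0.05,0,0,0],[0,-0.0025,0,0.059,0,0,0],[0,-0.0025,0,0.059,0,0,0],[-0.5,-0.0025,0,0.059,0,0,0],[-1,-0.0025,0,0.059,0,0,0],[-1,-0.0025,0,0.059,0,0,0],[-1,-0.0025,0,0.059,0,0,0],[-1,-0.0025,0,0.05,0,0,0],[-1,-0.0025,0,0.02,0,0,0]]]'; python3 -m handwheel '[[[-1,0,0,-0.03,0,0,0],[-1,-0.02,0.01,-0.05,0,0,0],[-1,-0.06,0.025,-0.05,0,0,0],[-1,-0.1,0.04,-0.05,0,0,0],[-1,-0.14,0.06,-0.05,0,0,0],[-1,-0.17,0.07,-0.05,0,0,0],[-1,-0.193,0.08,-0.05,0,0,0],[-1,-0.193,0.08,-0.05,0,0,0],[-1,-0.193,0.08,-0.05,0,0,0],[-1,-0.193,0.08,-0.05,0,0,0]]]';python3 - <<'E'
from h import *
w=arm.camera("wrist");cv2.imwrite("pics/w16.png",w["image"][:,:,::-1])
go(.505,-.306,.030,90)
E
```

```text
clock: 24.55
eef_pos: [0.4239, -0.1123, 0.0628]
tool_rot: [-0.002, 0.707, 0.707, -0.001]
force: [0.9, -0.7, -1.4]
gripper_width: 0.188
clock: 25.55
eef_pos: [0.5045, -0.3048, 0.1136]
tool_rot: [-0.0, 0.707, 0.707, 0.0]
force: [-0.7, 0.2, -3.3]
gripper_width: 0.188
clock 25.6 pos [ 0.5046 -0.3048  0.1136] yaw 90.0 g 0.188 | shift [-0.0012  0.0005  0.0836] turn [-0.0004 -0.0004  0.    ] rows>= 1.6728447362011936 0.0036283469360450433
```

View pics/w16.png

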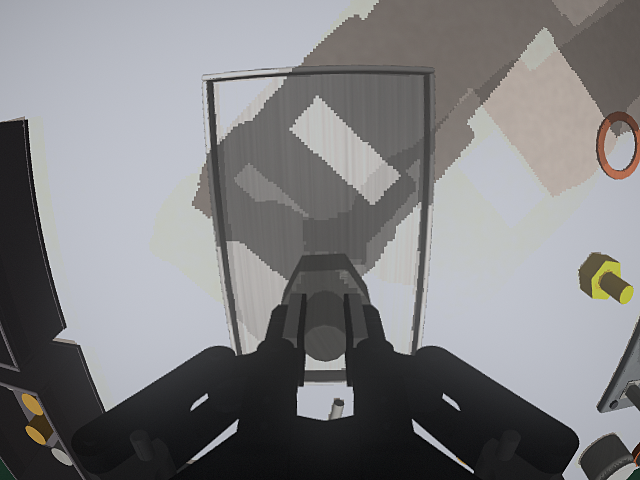

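```bash
python3 -m handwheel '[[[-1,0,0,0.03,0,0,0],[-1,0,0,0.06,0,0,0],[-1,0,0,0.075,0,0,0],[-1,0,0,0.082,0,0,0],[-1,0,0,0.083,0,0,0],[-0.5,0,0,0.083,0,0,0],[0,0,0,0.083,0,0,0],[0,0,0,0.083,0,0,0],[0,0,0,0.083,0,0,0],[0,0,0,0.06,0,0,0]]]'; python3 -m handwheel '[[[0,0,0,-0.04,0,0,0],[0,0,0,-0.085,0,0,0],[0,0,-0.02,-0.13,0,0,0],[0,0.02,-0.06,-0.175,0,0,0],[0,0.06,-0.08,-0.22,0,0,0],[0,0.1,-0.1,-0.25,0,0,0],[0,0.15,-0.1,-0.28,0,0,0],[0,0.2,-0.1,-0.28,0,0,0],[0,0.245,-0.09,-0.28,0,0,0],[0,0.29,-0.08,-0.28,0,0,0]]]';python3 - <<'E'
from h import *
w=arm.camera("wrist");cv2.imwrite("pics/w17.png",w["image"][:,:,::-1])
t=arm.camera("top");cv2.imwrite("pics/t17.png",t["image"][:,:,::-1])
s=arm.camera("scene");cv2.imwrite("pics/s17.png",s["image"][:,:,::-1])
go(.5,.1,.33,90)
E
```

```text
clock: 26.6
eef_pos: [0.5038, -0.3051, 0.0516]
tool_rot: [-0.002, 0.707, 0.707, -0.0]
force: [0.1, -0.2, -0.3]
gripper_width: 0.499
clock: 27.6
eef_pos: [0.4205, -0.0364, 0.3338]
tool_rot: [0.001, 0.708, 0.706, 0.001]
force: [0.0, -0.5, 0.2]
gripper_width: 0.502
clock 27.75 pos [ 0.421  -0.0357  0.3331] yaw 90.3 g 0.5 | shift [0.1353 0.0796 0.0032] turn [0.0014 0.0005 0.0045] rows>= 3.1406316103900083 0.03138673634193571
```

View pics/w17.png

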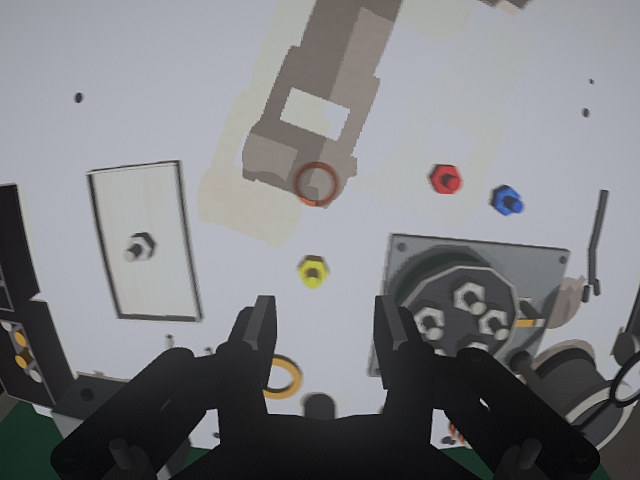

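View pics/t17.png

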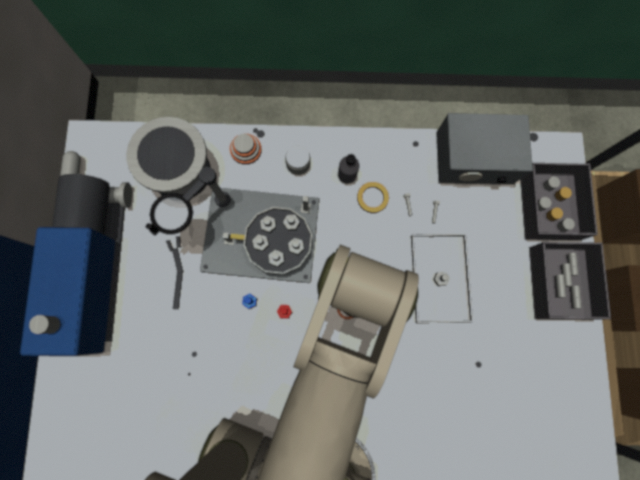

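View pics/s17.png

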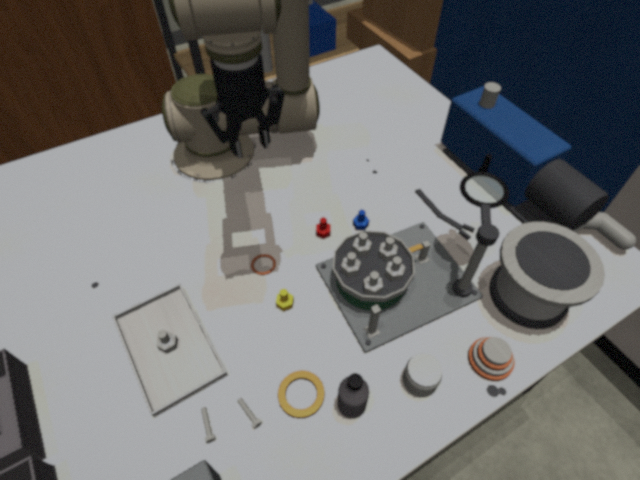

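Run:
```python
from h import *
t=arm.camera("top");s=arm.camera("scene")
crop(t,"t18",130,160,330,310,4);crop(s,"s18",340,130,520,290,4)
```

```text
(no output)
```

View pics/t18.png

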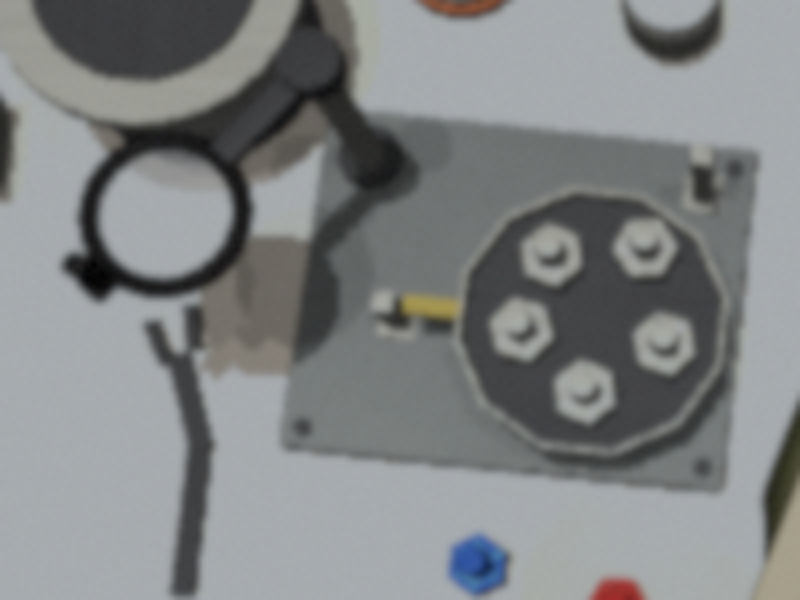

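View pics/s18.png

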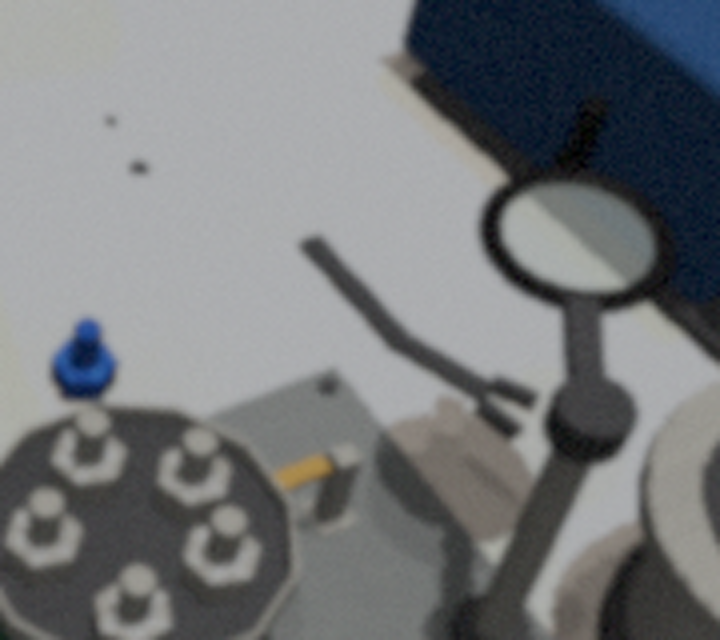

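Run:
```python
from h import *
t=arm.camera("top");s=arm.camera("scene")
T=lambda x,y:(130+x/4,160+y/4);S=lambda x,y:(340+x/4,130+y/4)
hd=tri(t,T(78,266),s,S(596,104));print("handle",hd)
print("lens",tri(t,T(165,214),s,S(576,238)))
print("post",tri(t,T(310,60),s,S(592,408)))
print("short",tri(t,T(386,304),s,S(341,456)),onz(t,*T(386,304),.07),onz(s,*S(341,456),.07))
pts=[(465,325),(500,230),(580,190),(650,205),(705,260),(728,330),(700,400),(630,447),(550,440),(490,400)]
P=np.array([onz(t,*T(*p),.0815)[:2] for p in pts]);A=np.c_[2*P,np.ones(len(P))];x=np.linalg.lstsq(A,(P**2).sum(1),rcond=None)[0];print("pan",x[:2],np.sqrt(x[2]+x[:2]@x[:2]))
go(.62,.415,.33,90)
```

```text
handle (array([0.5837, 0.4053, 0.2485]), np.float64(0.005529559872322729))
lens (array([0.6243, 0.3722, 0.2051]), np.float64(0.002746525875450562))
post (array([0.7159, 0.2923, 0.2155]), np.float64(0.0029468688546503193))
short (array([0.6023, 0.2684, 0.066 ]), np.float64(0.003637137024452775)) [0.6005 0.2661 0.07  ] [0.6051 0.2676 0.07  ]
pan [0.5904 0.1297] 0.08460960710352292
clock 27.95 pos [ 0.421  -0.0392  0.3323] yaw 89.8 g 0.503 | shift [0.4548 0.1977 0.0022] turn [-0.0004  0.0001 -0.0027] rows>= 9.918160730778487 0.01852197027888661
```

```bash
python3 -m handwheel '[[[0,0.04,0.015,0,0,0,0],[0,0.085,0.03,0,0,0,0.05],[0,0.13,0.05,0,0,0,0.1],[0,0.175,0.065,0,0,0,0.175],[0,0.22,0.08,0,0,0,0.175],[0,0.265,0.095,0,0,0,0.175],[0,0.31,0.11,0,0,0,0.175],[0,0.355,0.13,0,0,0,0.175],[0,0.4,0.145,0,0,0,0.175],[0,0.43,0.155,0,0,0,0.175]]]'; python3 -m handwheel '[[[0,0.012,0.01,0,0,0,0],[0,0.012,0.01,0,0,0,0],[0,0.012,0.01,0.02,0,0,0],[0,0.012,0.01,0.04,0,0,0],[0,0.012,0.01,0.05,0,0,0],[0,0.012,0.01,0.05,0,0,0],[0,0.012,0.01,0.05,0,0,0],[0,0.012,0.01,0.05,0,0,0],[0,0.012,0.01,0.05,0,0,0],[0,0.012,0.01,0.05,0,0,0]]]';python3 - <<'E'
from h import *
w=arm.camera("wrist");cv2.imwrite("pics/w19.png",w["image"][:,:,::-1])
go(.5837,.4053,.219,80)
print(proj(w,(.5837,.4053,.25),True))
E
```

```text
clock: 28.95
eef_pos: [0.578, 0.3927, 0.331]
tool_rot: [-0.0, 0.767, 0.642, -0.001]
force: [-0.0, -0.5, -0.2]
gripper_width: 0.499
clock: 29.95
eef_pos: [0.5884, 0.4019, 0.283]
tool_rot: [0.0, 0.766, 0.642, 0.0]
force: [-0.0, -0.4, -0.5]
gripper_width: 0.502
clock 30.0 pos [0.5884 0.4019 0.2828] yaw 79.9 g 0.498 | shift [ 0.0025 -0.0053  0.0638] turn [ 0.0005 -0.0003 -0.0012] rows>= 1.2822305832573573 0.008977404908315936
(np.float64(329.98987304447695), np.float64(268.68784018334736))
```

View pics/w19.png

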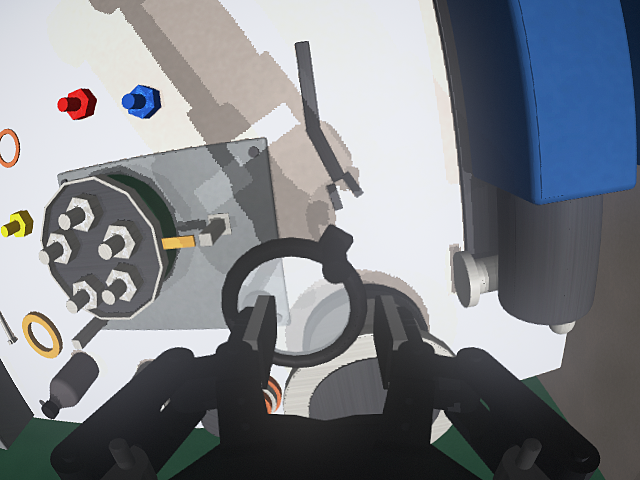

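```bash
python3 -m handwheel '[[[0,0.003,-0.004,0.02,0,0,0],[0,0.003,-0.004,0.04,0,0,0],[0,0.003,-0.004,0.055,0,0,0],[0,0.003,-0.004,0.064,0,0,0],[-0.3,0.003,-0.004,0.064,0,0,0],[-0.55,0.003,-0.004,0.064,0,0,0],[-0.55,0.003,-0.004,0.064,0,0,0],[-0.55,0.003,-0.004,0.064,0,0,0],[-0.55,0.003,-0.004,0.064,0,0,0],[-0.55,0.003,-0.004,0.064,0,0,0]]]';python3 - <<'E'
from h import *
w=arm.camera("wrist");crop(w,"w20",200,200,440,440,2.4)
o=arm.get_obs();q=o["tool_rot"];R=Rn.from_quat([q[1],q[2],q[3],q[0]])
go(.5523,.2324,.219,80)
piv=np.array([.716,.2915])
a0=np.arctan2(.405-.2915,.5837-.716);a1=np.arctan2(-.0415,-.115)%(2*np.pi)
h0=piv+.1744*np.array([np.cos(a0),np.sin(a0)])
for k in range(1,11):
    a=a0+(a1-a0)*k/10
    h=piv+.1744*np.array([np.cos(a),np.sin(a)])
    print(k,R.inv().apply(np.r_[h-h0,0]))
E
```

```text
clock: 31.0
eef_pos: [0.585, 0.4055, 0.2187]
tool_rot: [0.0, 0.766, 0.642, 0.0]
force: [0.6, -0.3, -0.3]
gripper_width: 0.227
clock 31.05 pos [0.585  0.4055 0.2186] yaw 79.9 g 0.226 | shift [-0.1762 -0.0019 -0.0004] turn [ 0.0002 -0.0001 -0.0013] rows>= 3.523749190482751 0.008750253486254776
1 [-0.0163 -0.0085 -0.    ]
2 [-0.0334 -0.0152 -0.    ]
3 [-0.0512 -0.0201 -0.    ]
4 [-0.0693 -0.0231 -0.    ]
5 [-0.0877 -0.0242 -0.    ]
6 [-0.1061 -0.0233 -0.    ]
7 [-0.1242 -0.0205 -0.    ]
8 [-0.142  -0.0158 -0.    ]
9 [-0.1592 -0.0093 -0.    ]
10 [-0.1756 -0.001  -0.    ]
```

View pics/w20.png

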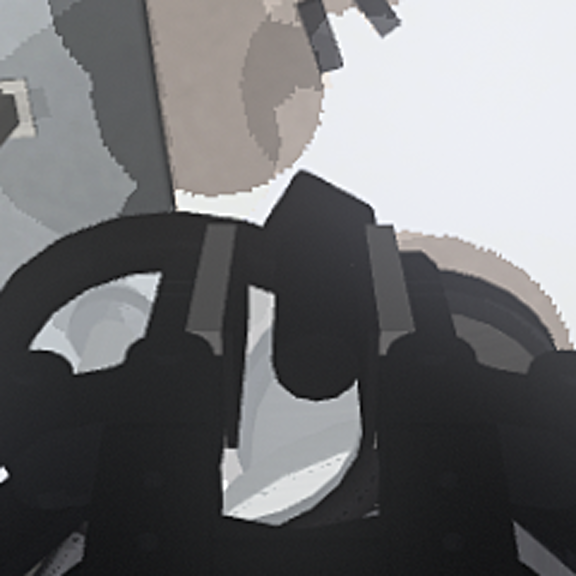

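```bash
python3 -m handwheel '[[[-0.55,-0.008,-0.004,0,0,0,0],[-0.55,-0.025,-0.012,0,0,0,0],[-0.55,-0.042,-0.018,0,0,0,0],[-0.55,-0.06,-0.022,0,0,0,0],[-0.55,-0.078,-0.024,0,0,0,0],[-0.55,-0.097,-0.024,0,0,0,0],[-0.55,-0.115,-0.022,0,0,0,0],[-0.55,-0.133,-0.018,0,0,0,0],[-0.55,-0.15,-0.013,0,0,0,0],[-0.55,-0.158,-0.01,0,0,0,0]]]';python3 -m handwheel '[[[-0.55,-0.005,0.002,0,0,0,0],[-0.55,-0.009,0.005,0,0,0,0],[-0.55,-0.013,0.007,0,0,0,0],[-0.55,-0.016,0.008,0,0,0,0],[-0.55,-0.018,0.009,0,0,0,0],[-0.55,-0.019,0.01,0,0,0,0],[-0.55,-0.019,0.01,0,0,0,0],[-0.55,-0.019,0.01,0,0,0,0],[-0.55,-0.019,0.01,0,0,0,0],[-0.55,-0.019,0.01,0,0,0,0]]]';python3 - <<'E'
from h import *
t=arm.camera("top");crop(t,"t21",130,160,330,310,4)
w=arm.camera("wrist");cv2.imwrite("pics/w21.png",w["image"][:,:,::-1])
go(.5523,.2324,.219,80)
E
```

```text
clock: 32.05
eef_pos: [0.5479, 0.2501, 0.2186]
tool_rot: [0.0, 0.767, 0.642, 0.0]
force: [0.1, 0.6, 0.8]
gripper_width: 0.226
clock: 33.05
eef_pos: [0.5539, 0.2313, 0.2185]
tool_rot: [0.0, 0.766, 0.642, -0.0]
force: [-0.1, 0.5, 0.8]
gripper_width: 0.225
clock 33.15 pos [0.554  0.2313 0.2185] yaw 79.9 g 0.222 | shift [ 0.0008 -0.0018 -0.0005] turn [-0.      0.0001 -0.0012] rows>= 0.041845566436214725 0.007883318325766895
```

View pics/t21.png

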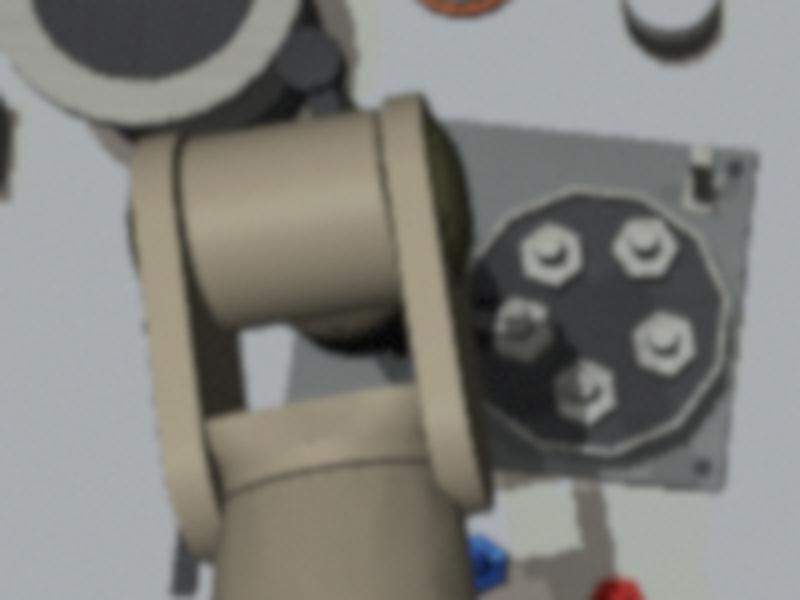

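View pics/w21.png

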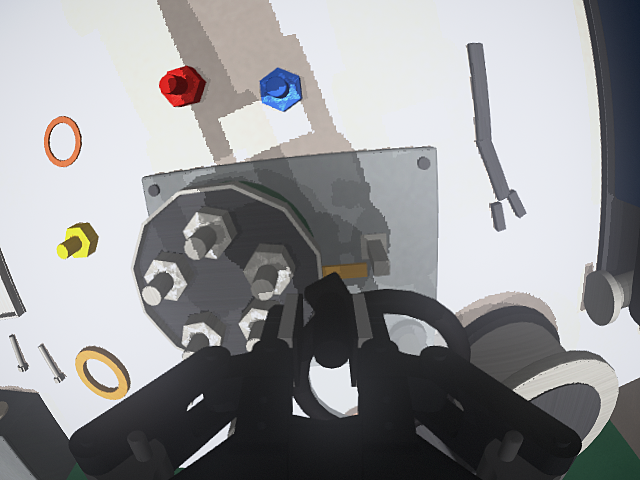

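```bash
python3 -m handwheel '[[[-0.35,0,0,0,0,0,0],[-0.35,0,0,0,0,0,0],[-0.35,0,0,-0.03,0,0,0],[-0.35,0,0,-0.07,0,0,0],[-0.35,0,0,-0.11,0,0,0],[-0.35,-0.02,-0.03,-0.12,0,0,0],[-0.35,-0.05,-0.07,-0.12,0,0,0],[-0.35,-0.08,-0.105,-0.12,0,0,0],[-0.35,-0.11,-0.14,-0.12,0,0,0],[-0.35,-0.15,-0.165,-0.12,0,0,0]]]';python3 -m handwheel '[[[-0.35,-0.04,0,0,0,0,0],[-0.35,-0.08,0,0,0,0,0],[-0.35,-0.12,0,0,0,0,0],[-0.35,-0.16,0,0,0,0,0],[-0.35,-0.18,0,0,0,0,0],[-0.35,-0.18,0,0,0,0,0],[-0.35,-0.18,0,0,0,0,0],[-0.35,-0.18,0,0,0,0,0],[-0.35,-0.18,0,0,0,0,0],[-0.35,-0.18,0,0,0,0,0]]]';python3 - <<'E'
from h import *
t=arm.camera("top");crop(t,"t22",130,160,330,310,4)
s=arm.camera("scene");crop(s,"s22",300,130,500,280,4)
w=arm.camera("wrist");cv2.imwrite("pics/w22.png",w["image"][:,:,::-1])
go(.5523,.2324,.219,80)
E
```

```text
clock: 34.15
eef_pos: [0.3631, 0.1123, 0.3386]
tool_rot: [0.0, 0.766, 0.643, 0.0]
force: [0.2, -0.8, -0.1]
gripper_width: 0.327
clock: 35.15
eef_pos: [0.3339, -0.0642, 0.3385]
tool_rot: [0.0, 0.766, 0.643, 0.0]
force: [0.7, 0.3, -0.4]
gripper_width: 0.329
clock 35.3 pos [ 0.3339 -0.0645  0.3385] yaw 80.0 g 0.326 | shift [0.3305 0.1633 0.1195] turn [ 0.      0.     -0.0006] rows>= 7.750016122229129 0.003700933647087866
```

View pics/t22.png

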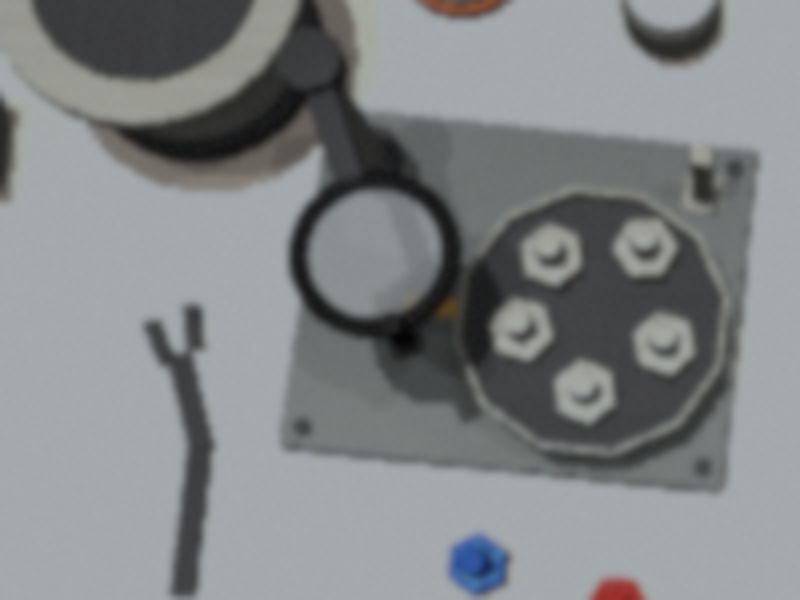

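View pics/s22.png

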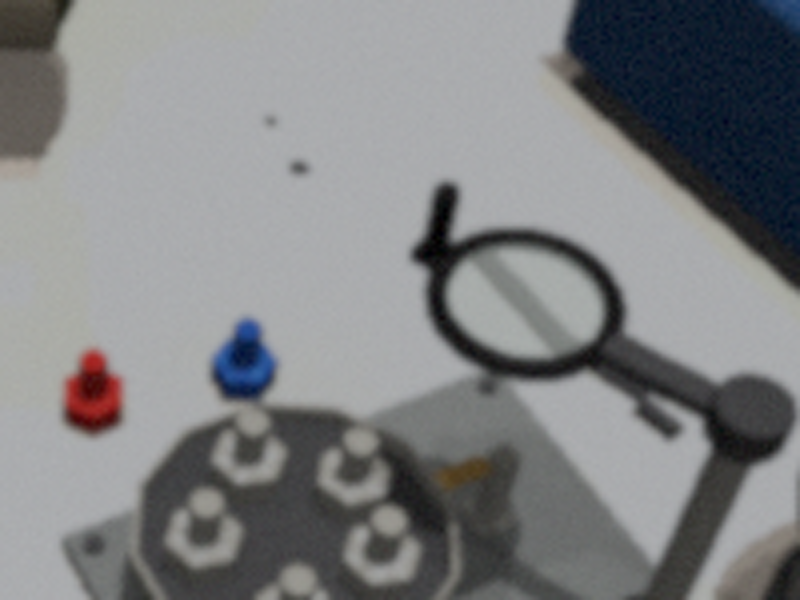

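View pics/w22.png

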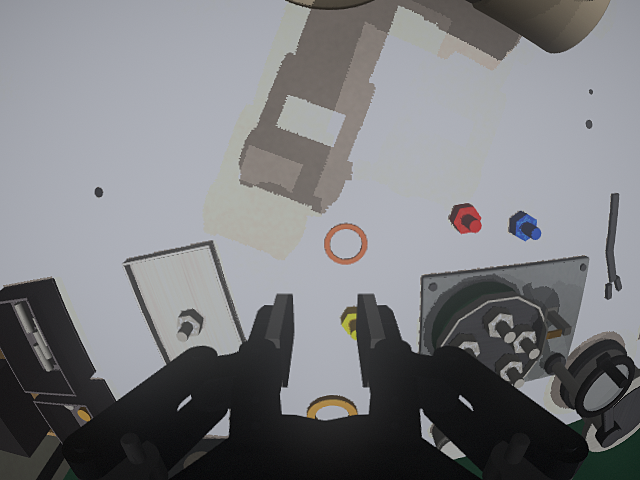

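Run:
```python
from h import *
t=arm.camera("top");s=arm.camera("scene")
T=lambda x,y:(130+x/4,160+y/4);S=lambda x,y:(300+x/4,130+y/4)
def fit(pts,c,M,z):
    P=np.array([onz(c,*M(*p),z)[:2] for p in pts]);A=np.c_[2*P,np.ones(len(P))];x=np.linalg.lstsq(A,(P**2).sum(1),rcond=None)[0];return x[:2],np.sqrt(x[2]+x[:2]@x[:2])
print("lens top",fit([(291,256),(376,170),(460,256),(316,315),(436,315),(316,197),(436,197)],t,T,.212))
print("lens scene",fit([(427,290),(520,230),(625,305),(540,378),(450,345),(590,255)],s,S,.212))
print("lens tri",tri(t,T(376,256),s,S(525,304)))
print("handle",tri(t,T(407,346),s,S(446,190)))
print("post",tri(t,T(310,60),s,S(752,408)))
print("floor",floorz(t,[T(600,290)],2),floorz(t,[T(590,240)],1),floorz(s,[S(300,510)],2))
```

```text
lens top (array([0.6002, 0.2475]), np.float64(0.04879373843215309))
lens scene (array([0.6082, 0.2477]), np.float64(0.04870139352826685))
lens tri (array([0.6027, 0.2512, 0.2026]), np.float64(0.004684243293958812))
handle (array([0.5462, 0.2294, 0.2429]), np.float64(0.01742169430908165))
post (array([0.7159, 0.2923, 0.2155]), np.float64(0.0029468688546503193))
floor (array([0.6123, 0.1278, 0.0701]), np.float64(0.0024706646866016454)) (array([0.6453, 0.1352, 0.071 ]), np.float64(0.0023116160589074)) (array([0.5777, 0.1503, 0.069 ]), np.float64(0.0011376872162473818))
```

```bash
python3 -c "
from bench import arm
print(arm.close_job()); print(arm.get_obs()['clock'])"
```

```text
the job is handed in; nothing more can be done
None
the job is handed in; nothing more can be done
```

I swung the magnifier well clear and worked on the weights. I then swung it back over the pointer's tip and handed the job in at about 35 s on the robot's clock. No verdict was reported.

- **Weights:** Six were present, two on the pan and four on the shelf. The short 70 mm pillar is the one at the pointer's tip, so I added three weights to make five on the pan. The sixth went into the tray, and no weights are left on the shelf.
- **Pointer height:** The last readings put the pan floor at 69 to 71 mm, against the 70 mm pillar top. Four weights gave about 78 mm.
- **Lens:** Its centre measures about (0.603, 0.249) m, and the pointer's tip should be at (0.601, 0.250) m, so they are about 3 mm apart. I worked the tip's position out from the pan and pillar, because the lens partly hides it.
- **Other objects:** The blue, red and yellow look-alikes and the bystanders look undisturbed in the final pictures. The arm is parked clear of everything.

Two checks disagreed:
- The lens position from the top and scene cameras differed by up to 8 mm in x.
- The last triangulation of the handle had a poor residual (17 mm), so I did not use it.

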